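# Fit the crank on the crumb mill and shut its door

## Task

Get the red crumb mill ready for use: push its front door shut until the catch snaps in, and fit the loose crank onto the square drive shaft inside the collar on top, pushed fully home and sitting level. The shaft may stand at any turn and nobody has measured it, so feel for where the square drops on; do not shift or knock over the tin, the dip cups or the salt jar.

Things in the scene. Friction and masses are not known exactly. Their poses are not given: they have to be found in the camera images.
- mill: Red crumb mill, fixed, 150 deep (x), 160 wide (y), 140 high; door on its -x face; origin at centre of underside. On top, centred, a steel collar, inner diameter 64, outer 76, rim 168 above counter. In it an upright square shaft 18x18, top 2.5 below the rim, edges chamfered; it turns stiffly (0.22 N m) about z; its start angle is not reported.
- drive_seat (a point): Point on the shaft's axis, 144 above the counter and 21.5 below the shaft's top, where the underside of the crank's hub rests when fully home. Axes as the mill's (it does not turn with the shaft).
- mill_door (a joint): Opening of the mill's aluminium front door, rad: 0 shut, at most 1.5. Door 148 wide, 108 high, 12 thick, 14 to 122 above the counter, no handle; hinged upright at the mill's +y front edge, its free edge swings out to the mill's -x. A sprung ball catch pushes back from 0.08 rad (about 7 N at the edge), snaps past at about 0.03 rad and then holds it shut.
- mill_door_hinge (a point): Point on the door's hinge line, in the plane of its inner face, 114 above the counter. Its x axis turns with the door and is normal to it, pointing into the mill; y runs along the door from the free edge towards the hinge.
- door_edge (a point): Point on the door's outer face, 120 from the hinge line and 28 from the free edge, 114 above the counter (8 below the door's top edge): a good place to push. Axes as the hinge point's.
- crank: Crank, 0.45 kg, standing on its hub. Origin: mouth centre of the bore in the hub's underside. Steel hub 38x38, 60 high; grip across y at 31 to 60 high. Square bore 19.5x19.5, 26 deep, chamfered, sides (like the hub's) along x and y. Flat arm (20 wide, 43 to 55 high) along -x to 112; black upright knob, 27 diameter, 104 from origin, top 92 high.
- milk_tin: Bystander: round tin with green label in the middle of the work, 75 diameter, 58 high, origin at the centre of its underside.
- dip_cups: Bystander: stack of clear dip cups at the left of the work, 66 diameter, 73 high, origin at the centre of its underside.
- salt_jar: Bystander: small jar with green label and black cap, standing at the right of the work, 40 diameter, 105 high, origin at the centre of its underside.

How it is judged:
By the outcome, as a careful person would: the job done as asked, in the order asked, and still so for the second after the job is handed in, with the robot touching nothing.
It also fails if it takes over 64 s, if anything falls off the work surface, if the arm or the gripper's body presses on something with over 40 N, if the wrist force passes 120 N, or if a joint passes its speed limit or range.

## Robot

A 6-joint arm with a two-finger parallel gripper is mounted at the origin on a cart in front of the work surface, level with it; the furniture and walls round the work are solid. World frame = base frame: x ahead of the robot, y to its left, z up, the work surface at z = 0. Lengths are in m, angles in rad, forces in N, time in s.
With the tool pointing down it reaches from about 0.275 to 0.85 m from the base axis. Payload 5.2 kg.
Tool frame: the origin (TCP) lies midway between the tips of the shut fingers; the grasp point (between the pads) lies 19 mm behind it (r.grip_depth is the distance from the TCP to the grasp point, in m); z points along the fingers, y is the direction in which the jaws open and shut (so a half turn about z gives the same grasp; the last joint's range is limited). The gripper opens to 85 mm and grips with 20 to 120 N. Pads are 22 mm wide; open, the fingers measure 114 mm over their backs; the gripper's body (76 mm by 85 mm) begins 54 mm behind the grasp point. The pads swing forward as they close: fully open they stand 13 mm farther back than shut.
Start: joints at [-1.413, 0.259, 1.535, -0, 1.348, -0.203], TCP at [0.194, -0.515, 0.197] pointing down, gripper open.
Joint ranges: [-3.14, 3.14], [-0.91, 2.08], [0.19, 2.58], [-1.22, 4.36], [0.22, 2.71], [-3.12, 3.12]. Speed limits (rad/s): [2.57, 2.57, 3.14, 3.14, 3.14, 3.14].

## Interface

Orientations are given as a rotation vector (axis times angle).
In Python, from plant import r, cams gives the robot as it stands. The module is installed in compiled form; this text tells all that it offers.
- The arm moves only by the tool play_rows, never from a script. Its argument "deltas" is a list of rows, each an object of numbers: "x", "y", "z": the shift along the tool's x, y, z in m; "turn": the turn about the tool's z in rad; "gripper": the closure, from 0 (fully open) to 1 (shut). A call has 1 to 10 rows; each row shifts and turns the commanded pose from where the row before left it, along the tool's axes as they then stand; what a row does not reach is not made up. A row lasts 1/10 s, in which the tool goes at most 50 mm and 8.59 degrees, less where a joint would pass 70% of its speed; a pose out of reach is approached as far as the arm can. A call is refused whole if a number of a shift passes 0.05 or a number of a turn 0.15, either way. A call with a gripper value outside its range is refused whole. The fingers move at their own pace and stop on an object; "squeeze" is the grip in N (left out, the last holds). Time passes only in rows, so rows that do not move let the fingers close. It gives the time, the measured TCP pose, the force and the opening at its end, in the units of the state.
- r.state(): the state, without advancing time (a new reading comes with each control period).
- cams.snapshot(name): name is "scene" or "side" or "wrist"; returns a dict with "frame" (480x640x3 uint8, red, green, blue), "depth" (480x640 float32, m along the optical axis (not along the pixel's ray), 0 where there is no reading), "vertical_fov" (degrees; the focal length in pixels is half the picture's height over the tangent of half this angle, whatever the lens; pixels are square), "cx", "cy" (the principal point, pixels), "cam_to_world" (4x4, takes a point from camera to world coordinates). Camera axes: x right, y down, z forward; pixel columns grow to the right and rows downward; lengths in m; the calibration is good to about 2 mm. A picture is of the moment at which its call begins.
- r.hand_in(): hands the job in, once; it reports no verdict.
The state is a dict: "time": time; "joints": joint angles; "qd": joint speeds; "effort": joint torques, N m; "tcp_pos": TCP position; "orientation": TCP orientation; "force": force on the tool from outside, world axes, zero at the start; "torque": the same for the moment, N m; "gripper_width": opening from 0.0 (shut) to 1.0 (fully open).
Only numpy, scipy, OpenCV 4.12 (cv2) and the standard library are available. Lean on these libraries where they do the work, as an engineer would, in place of code of your own. Each camera call takes 0.05 s, during which the arm holds its last target.

## Working session

There is one attempt and no reset: what is moved stays moved. The work goes in short steps, Python scripts to look and compute and a tool call to move; the robot and the scene stay as the last step left them, time stands still between calls to the robot, and variables do not carry over. Pictures are saved under pics/ and viewed, and the job is handed in when it is done.

Besides the shell and the picture viewer there is one more tool, called as name(argument=value, ...), one argument or row to a line, values as JSON. play_rows: Moves the arm, as the interface text tells. Its arguments: {"type":"object","properties":{"deltas":{"type":"array"},"squeeze":{"type":"number"}},"required":["deltas"]}

```bash
mkdir -p pics
cat > h.py <<'E'
import numpy as np, cv2
from plant import r, cams
def snap(n,f):
    s=cams.snapshot(n); cv2.imwrite('pics/'+f+'.png',s['frame'][:,:,::-1]); np.savez('pics/'+f+'.npz',**s); return s
def load(f): return np.load('pics/'+f+'.npz')
def pt(s,u,v,d=None,z=None):
    h=s['frame'].shape[0]; fl=h/2/np.tan(np.radians(float(s['vertical_fov']))/2)
    ray=np.array([(u-s['cx'])/fl,(v-s['cy'])/fl,1.]); M=s['cam_to_world']
    if z is not None:
        w=M[:3,:3]@ray; return M[:3,3]+w*(z-M[2,3])/w[2]
    if d is None: d=np.median(s['depth'][int(v)-1:int(v)+2,int(u)-1:int(u)+2])
    return (M@np.append(ray*d,1))[:3]
def cloud(s):
    h,w=s['depth'].shape; fl=h/2/np.tan(np.radians(float(s['vertical_fov']))/2)
    u,v=np.meshgrid(np.arange(w),np.arange(h)); d=s['depth']
    P=np.stack([(u-s['cx'])/fl*d,(v-s['cy'])/fl*d,d],-1); M=s['cam_to_world']
    return P@M[:3,:3].T+M[:3,3]
E
python3 - <<'E'
from h import *
for n in('scene','side','wrist'):
    s=snap(n,n+'0'); print(n,s['vertical_fov'],s['cx'],s['cy'],s['cam_to_world'].round(3).tolist())
print(r.state(), r.grip_depth)
E
```

```text
scene 48.27393381164509 329.3002457290011 246.09011750384383 [[-0.653, -0.535, 0.537, -0.215], [-0.757, 0.444, -0.479, 0.713], [0.018, -0.719, -0.694, 1.106], [0.0, 0.0, 0.0, 1.0]]
side 49.41020626820915 333.02957939020763 242.3650288240554 [[-0.996, -0.054, 0.076, 0.47], [-0.092, 0.416, -0.905, 1.181], [0.018, -0.908, -0.419, 0.639], [0.0, 0.0, 0.0, 1.0]]
wrist 63.54774991961789 317.6552110889707 234.53950162912358 [[0.353, -0.89, -0.288, 0.269], [-0.936, -0.336, -0.108, -0.486], [-0.001, 0.308, -0.952, 0.373], [0.0, 0.0, 0.0, 1.0]]
{'time': 0.15, 'joints': array([-1.41281226e+00,  2.59226630e-01,  1.53579812e+00, -1.08009766e-05,
        1.34798244e+00, -2.02809320e-01]), 'qd': array([-6.46406958e-04, -3.75358720e-03, -4.16373525e-03,  7.39338559e-04,
       -1.41428259e-04,  4.75439949e-05]), 'effort': array([ 1.82107018e-03, -4.46385777e+01, -2.90820998e+01, -2.69946204e-04,
        8.14807951e-03,  8.18909228e-06]), 'tcp_pos': array([ 0.19410367, -0.51415285,  0.1967517 ]), 'orientation': array([-3.08922062e+00, -5.63413979e-01, -3.32408460e-05]), 'force': array([-0.30461291, -0.2131652 , -0.37611653]), 'torque': array([ 0.01143945,  0.06705213, -0.01945679]), 'gripper_width': 1.0042790159958055} 0.0187
```

View pics/scene0.png

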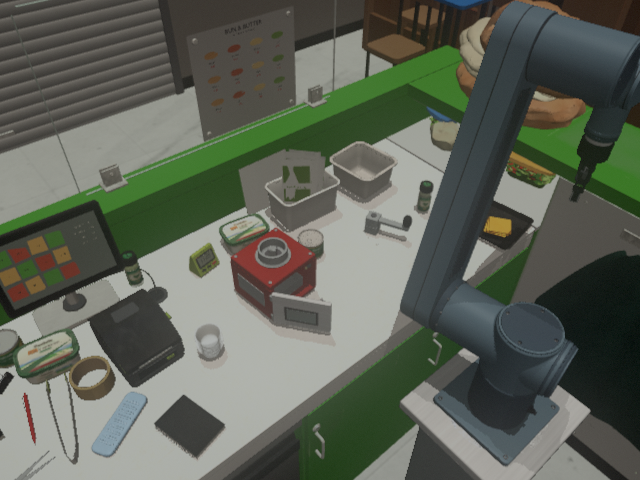

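View pics/side0.png

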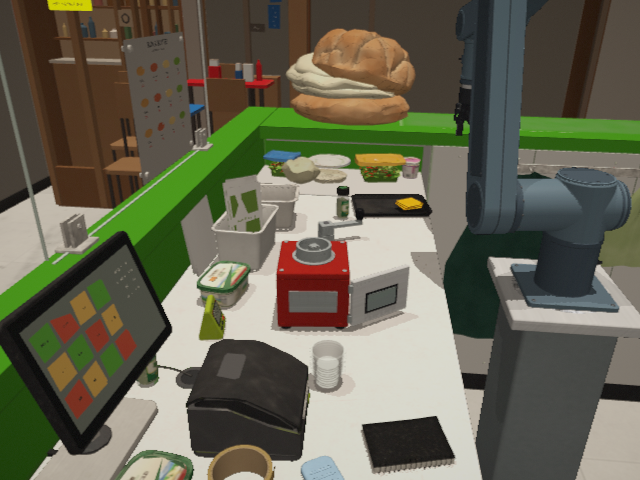

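View pics/wrist0.png

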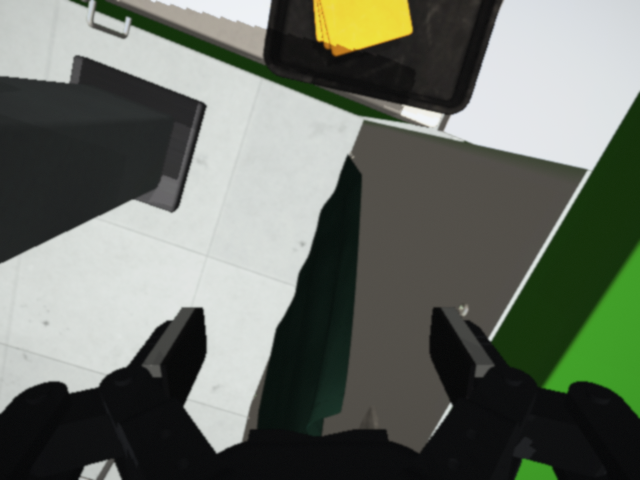

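Run:
```python
from h import *
s=load('scene0'); i=cv2.imread('pics/scene0.png')
cv2.imwrite('pics/c1.png',cv2.resize(i[190:350,200:440],None,fx=3.3,fy=3.3,interpolation=cv2.INTER_CUBIC))
t=load('side0'); i=cv2.imread('pics/side0.png')
cv2.imwrite('pics/c2.png',cv2.resize(i[175:400,260:440],None,fx=2.66,fy=2.66,interpolation=cv2.INTER_CUBIC))
for n,s,(a,b,c,d) in(('sc',s,(190,350,200,440)),('si',t,(175,400,260,440))):
    C=cloud(s)[a:b,c:d].reshape(-1,3)
    for lo,hi,name in((.137,.143,'miltop'),(.164,.172,'rim'),(.115,.125,'doortop')):
        m=(C[:,2]>lo)&(C[:,2]<hi); Q=C[m]
        if len(Q)>4:print(n,name,m.sum(),Q.mean(0).round(4),Q.min(0).round(3),Q.max(0).round(3), cv2.minAreaRect(Q[:,:2].astype(np.float32)))
```

```text
sc miltop 1603 [0.5866 0.1876 0.1404] [0.513 0.093 0.137] [0.678 0.266 0.143] ((0.5958449840545654, 0.18012580275535583), (0.15319666266441345, 0.1626051664352417), 6.238940238952637)
sc rim 231 [0.5939 0.1799 0.1676] [0.555 0.142 0.164] [0.634 0.218 0.172] ((0.5953778624534607, 0.17996960878372192), (0.07395360618829727, 0.07797996699810028), 45.35757064819336)
sc doortop 482 [0.5328 0.2037 0.1203] [ 0.39  -0.103  0.115] [0.957 0.268 0.125] ((0.6804086565971375, 0.16492025554180145), (0.35456258058547974, 0.4663112461566925), 53.02792739868164)
si miltop 1530 [0.592  0.2027 0.1408] [ 0.512 -0.116  0.137] [0.774 0.269 0.143] ((0.6304596066474915, 0.06403018534183502), (0.17520342767238617, 0.4280775189399719), 17.5048828125)
si rim 280 [0.5993 0.1743 0.1673] [ 0.557 -0.12   0.164] [0.777 0.219 0.171] ((0.661085307598114, 0.03998102247714996), (0.07444456964731216, 0.38727834820747375), 25.595529556274414)
si doortop 949 [0.5551 0.309  0.1196] [ 0.388 -0.139  0.115] [0.775 0.584 0.125] ((0.5461375117301941, 0.19239841401576996), (0.3203175663948059, 0.7312406301498413), 12.472485542297363)
```

View pics/c1.png

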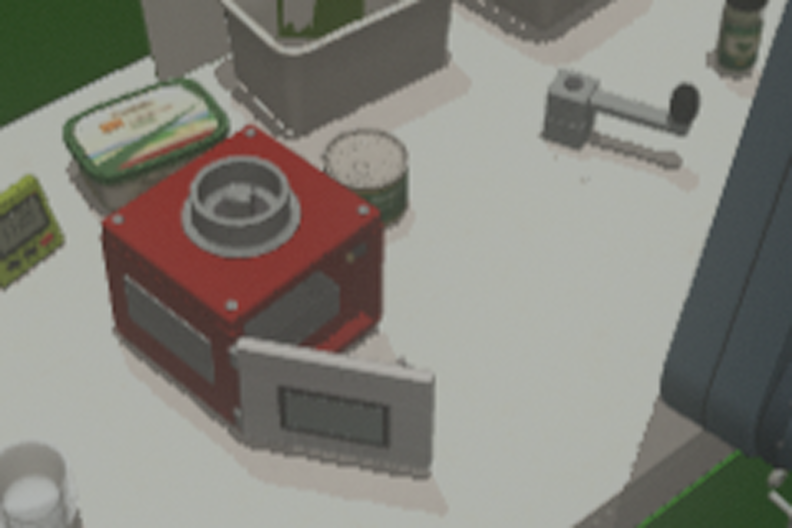

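View pics/c2.png

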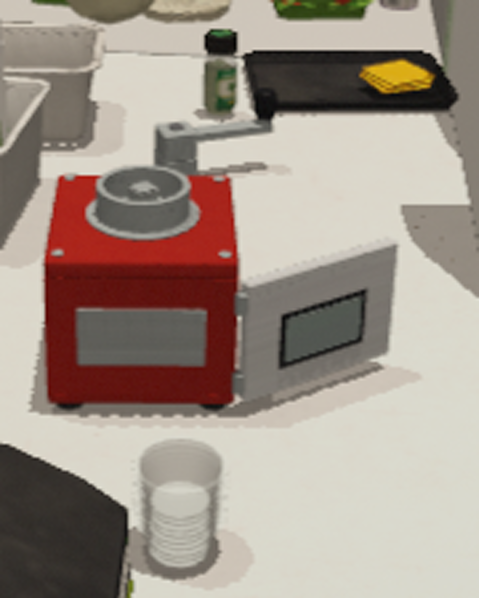

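Run:
```python
from h import *
C=np.concatenate([cloud(load('scene0')).reshape(-1,3),cloud(load('side0')).reshape(-1,3)])
def box(x0,x1,y0,y1,z0,z1):
    return C[(C[:,0]>x0)&(C[:,0]<x1)&(C[:,1]>y0)&(C[:,1]<y1)&(C[:,2]>z0)&(C[:,2]<z1)]
for f in('scene0','side0'):
    C=cloud(load(f)).reshape(-1,3); print(f)
    for n,b in dict(top=(.5,.7,.08,.28,.137,.143),door=(.36,.5,.08,.26,.03,.118),doortop=(.36,.5,.08,.26,.119,.125),crank=(.5,.85,-.3,.05,.035,.1),hubtop=(.5,.85,-.3,.05,.057,.063),knob=(.5,.85,-.3,.05,.07,.096)).items():
        Q=box(*b)
        if len(Q)<5: print(n,len(Q));continue
        r=cv2.minAreaRect(Q[:,:2].astype(np.float32))
        print(n,len(Q),Q.mean(0).round(4),'rect',np.round(r[0],4),np.round(r[1],4),round(r[2],2), Q.min(0).round(3),Q.max(0).round(3))
        if n=='door':
            print('  line',cv2.fitLine(Q[:,:2].astype(np.float32),cv2.DIST_HUBER,0,.001,.001).ravel())
s=load('scene0')
for n,u,v in(('tin',311,240),('jarcap',426,184),('hub',374,215),('knob',407,221),('cups',208,332)): print(n,pt(s,u,v).round(4))
```

```text
scene0
top 1603 [0.5866 0.1876 0.1404] rect [0.5958 0.1801] [0.1532 0.1626] 6.24 [0.513 0.093 0.137] [0.678 0.266 0.143]
door 1269 [0.4422 0.2058 0.0763] rect [0.4494 0.2005] [0.1418 0.0285] 38.11 [0.388 0.156 0.03 ] [0.5   0.252 0.118]
  line [0.79351807 0.60854673 0.4422379  0.20579025]
doortop 204 [0.4428 0.2007 0.122 ] rect [0.4459 0.2024] [0.1368 0.0156] 37.5 [0.392 0.158 0.119] [0.498 0.247 0.125]
crank 2857 [ 0.7205 -0.1157  0.0665] rect [ 0.6968 -0.1295] [0.329  0.3462] 79.08 [ 0.5   -0.3    0.035] [0.85  0.046 0.1  ]
hubtop 425 [ 0.6859 -0.1096  0.0594] rect [ 0.7085 -0.126 ] [0.3285 0.334 ] 74.76 [ 0.504 -0.3    0.057] [0.848 0.046 0.063]
knob 966 [ 0.7549 -0.1189  0.0831] rect [ 0.675  -0.1427] [0.3497 0.308 ] 0.03 [ 0.5   -0.297  0.07 ] [0.85  0.011 0.096]
side0
top 1525 [0.5914 0.2037 0.1408] rect [0.5943 0.1808] [0.1498 0.1627] 6.24 [0.512 0.094 0.137] [0.677 0.269 0.143]
door 1850 [0.445  0.2094 0.0755] rect [0.4484 0.2011] [0.1436 0.0299] 40.06 [0.387 0.161 0.03 ] [0.5   0.253 0.118]
  line [0.79671025 0.6043615  0.44502395 0.2093794 ]
doortop 223 [0.4465 0.2055 0.1219] rect [0.4468 0.2042] [0.1397 0.0169] 36.88 [0.388 0.162 0.119] [0.5   0.251 0.125]
crank 2221 [ 0.7351 -0.1069  0.0691] rect [ 0.7296 -0.1743] [0.4289 0.2303] 42.74 [ 0.502 -0.298  0.035] [0.85  0.015 0.1  ]
hubtop 236 [ 0.6909 -0.1337  0.0598] rect [ 0.7213 -0.1676] [0.4203 0.2015] 43.04 [ 0.502 -0.282  0.057] [0.849 0.011 0.063]
knob 889 [ 0.7576 -0.092   0.0841] rect [ 0.7297 -0.1745] [0.429  0.2301] 42.69 [ 0.502 -0.29   0.07 ] [0.849 0.015 0.096]
tin [0.6495 0.0113 0.0547]
jarcap [ 0.5754 -0.3846  0.1064]
hub [ 0.6066 -0.197   0.0631]
knob [ 0.509  -0.233   0.0852]
cups [0.5617 0.4058 0.0497]
```

```bash
cat >> h.py <<'E'
from scipy.spatial.transform import Rotation as Rot
def yaw(rv=None):
    m=Rot.from_rotvec(r.state()['orientation'] if rv is None else rv).as_matrix(); return np.arctan2(m[1,0],m[0,0])
def rows(wps,start=None,step=.05,tstep=.14):
    """wps: (x,y,z,yaw[tool x axis]); prints tool-frame rows"""
    st=r.state(); p=np.array(st['tcp_pos']) if start is None else np.array(start[:3]); a=yaw() if start is None else start[3]
    for w in wps:
        t=np.array(w[:3]); b=w[3] if len(w)>3 else a
        db=(b-a+np.pi)%(2*np.pi)-np.pi
        n=max(1,int(np.ceil(max(np.linalg.norm(t-p)/step,abs(db)/tstep))))
        p0=p.copy(); a0=a
        for i in range(1,n+1):
            g=p0+(t-p0)*i/n-p; c,s=np.cos(a),np.sin(a)
            dx=round(c*g[0]+s*g[1],4); dy=round(s*g[0]-c*g[1],4); dz=round(-g[2],4); tu=round(-(a0+db*i/n-a),3)
            print({'x':dx,'y':dy,'z':dz,'turn':tu})
            p=p+np.array([c*dx+s*dy,s*dx-c*dy,-dz]); a=a-tu
        print('-- at',p.round(4),round(a,3))
MC=np.array([.595,.1805]); MY=np.radians(6.24)
def R2(a): return np.array([[np.cos(a),-np.sin(a)],[np.sin(a),np.cos(a)]])
H=MC+R2(MY)@[-.075,.0755]
def doorp(th,back=.0145,along=.12,z=.1):
    f=MY+np.pi/2-th; d=np.array([np.cos(f),np.sin(f)]); n=np.array([np.sin(f),-np.cos(f)])
    p=H-along*d-(.012+back)*n
    return (*p,z,f)   # y_tool along n => x_tool yaw = angle(n)+90 = f
E
python3 - <<'E'
from h import *
print(yaw(), H)
f=np.arctan2(.605,.796); th=MY+np.pi/2-f; print('th',th)
a=doorp(th,.045); print(a)
rows([(.33,-.15,.2),(a[0],a[1],.2,a[3]),(a[0],a[1],.1)])
# crank
C=cloud(load('scene0')).reshape(-1,3); S=cloud(load('side0')).reshape(-1,3)
for n,P in(('sc',C),('si',S)):
  for lo,hi in((.05,.065),(.085,.096)):
    m=(abs(P[:,0]-.57)<.1)&(abs(P[:,1]+.21)<.07)&(P[:,2]>lo)&(P[:,2]<hi); Q=P[m]
    print(n,lo,len(Q),Q.mean(0).round(4),Q.min(0).round(3),Q.max(0).round(3),cv2.minAreaRect(Q[:,:2].astype(np.float32)))
E
```

```text
0.3607955860964148 [0.512238   0.24740068]
th 1.0298025705016407
(np.float64(0.3822096585108479), np.float64(0.22016779489227117), 0.1, np.float64(0.6499023016177021))
{'x': np.float64(0.032), 'y': np.float64(-0.0366), 'z': np.float64(-0.0004), 'turn': np.float64(-0.0)}
{'x': np.float64(0.0319), 'y': np.float64(-0.0366), 'z': np.float64(-0.0004), 'turn': np.float64(-0.0)}
{'x': np.float64(0.032), 'y': np.float64(-0.0366), 'z': np.float64(-0.0004), 'turn': np.float64(-0.0)}
{'x': np.float64(0.0319), 'y': np.float64(-0.0366), 'z': np.float64(-0.0004), 'turn': np.float64(-0.0)}
{'x': np.float64(0.032), 'y': np.float64(-0.0366), 'z': np.float64(-0.0004), 'turn': np.float64(-0.0)}
{'x': np.float64(0.032), 'y': np.float64(-0.0366), 'z': np.float64(-0.0004), 'turn': np.float64(-0.0)}
{'x': np.float64(0.0319), 'y': np.float64(-0.0365), 'z': np.float64(-0.0004), 'turn': np.float64(-0.0)}
{'x': np.float64(0.032), 'y': np.float64(-0.0366), 'z': np.float64(-0.0004), 'turn': np.float64(-0.0)}
-- at [ 0.33 -0.15  0.2 ] 0.361
{'x': np.float64(0.0224), 'y': np.float64(-0.041), 'z': np.float64(-0.0),
[... 1074 characters left out ...]
 -0.169  0.065] ((0.5625575184822083, -0.20890825986862183), (0.1338471919298172, 0.04338834434747696), 18.785797119140625)
sc 0.085 43 [ 0.5114 -0.2374  0.0909] [ 0.501 -0.249  0.085] [ 0.523 -0.223  0.095] ((0.5107923746109009, -0.23632435500621796), (0.020343473181128502, 0.02158830501139164), 51.42681121826172)
si 0.05 237 [ 0.5722 -0.2046  0.0571] [ 0.502 -0.243  0.05 ] [ 0.627 -0.17   0.065] ((0.5627541542053223, -0.21365123987197876), (0.1332748532295227, 0.040352512151002884), 24.15445899963379)
si 0.085 34 [ 0.5115 -0.2356  0.0903] [ 0.502 -0.249  0.085] [ 0.523 -0.227  0.095] ((0.5106344223022461, -0.2349286675453186), (0.02096535824239254, 0.019486960023641586), 28.96213722229004)
```

play_rows(
  deltas=[
    {"x": 0.032, "y": -0.0366, "gripper": 1},
    {"x": 0.032, "y": -0.0366, "gripper": 1},
    {"x": 0.032, "y": -0.0366, "gripper": 1},
    {"x": 0.032, "y": -0.0366, "gripper": 1},
    {"x": 0.032, "y": -0.0366, "gripper": 1},
    {"x": 0.032, "y": -0.0366, "gripper": 1},
    {"x": 0.032, "y": -0.0366, "gripper": 1},
    {"x": 0.032, "y": -0.0366, "gripper": 1},
    {"x": 0.0224, "y": -0.041, "turn": -0.036, "gripper": 1},
    {"x": 0.0239, "y": -0.0401, "turn": -0.036, "gripper": 1},
  ],
  squeeze=40,
)

```text
invalid input
```

play_rows(
  deltas=[
    {"x": 0.032, "y": -0.036, "z": 0.0, "turn": 0.0, "gripper": 1.0},
  ],
  squeeze=40.0,
)

```text
time: 0.25
tcp_pos: [0.21, -0.4732, 0.1964]
orientation: [3.09, 0.558, -0.002]
force: [1.3, 0.7, 0.1]
gripper_width: 0.854
```

play_rows(
  deltas=[
    {"x": 0.032, "y": -0.037, "z": 0, "turn": 0, "gripper": 1},
    {"x": 0.032, "y": -0.037, "z": 0, "turn": 0, "gripper": 1},
    {"x": 0.032, "y": -0.037, "z": 0, "turn": 0, "gripper": 1},
    {"x": 0.032, "y": -0.037, "z": 0, "turn": 0, "gripper": 1},
    {"x": 0.032, "y": -0.037, "z": 0, "turn": 0, "gripper": 1},
    {"x": 0.032, "y": -0.037, "z": 0, "turn": 0, "gripper": 1},
    {"x": 0.032, "y": -0.037, "z": 0, "turn": 0, "gripper": 1},
    {"x": 0.022, "y": -0.041, "z": 0, "turn": -0.036, "gripper": 1},
    {"x": 0.024, "y": -0.04, "z": 0, "turn": -0.036, "gripper": 1},
    {"x": 0.025, "y": -0.039, "z": 0, "turn": -0.036, "gripper": 1},
  ],
)

```text
time: 1.25
tcp_pos: [0.3484, -0.0081, 0.1975]
orientation: [3.055, 0.731, 0.001]
force: [0.8, 0.5, 0.6]
gripper_width: 0.0
```

Run:
```python
from h import *
a=doorp(1.03,.045)
rows([(a[0],a[1],.2,a[3]),(a[0],a[1],.1)])
```

```text
{'x': np.float64(0.0267), 'y': np.float64(-0.0377), 'z': np.float64(-0.0005), 'turn': np.float64(-0.036)}
{'x': np.float64(0.028), 'y': np.float64(-0.0366), 'z': np.float64(-0.0005), 'turn': np.float64(-0.036)}
{'x': np.float64(0.0294), 'y': np.float64(-0.0357), 'z': np.float64(-0.0005), 'turn': np.float64(-0.036)}
{'x': np.float64(0.0306), 'y': np.float64(-0.0345), 'z': np.float64(-0.0005), 'turn': np.float64(-0.036)}
{'x': np.float64(0.0318), 'y': np.float64(-0.0335), 'z': np.float64(-0.0005), 'turn': np.float64(-0.036)}
-- at [0.3822 0.2202 0.2   ] 0.65
{'x': np.float64(0.0), 'y': np.float64(0.0), 'z': np.float64(0.05), 'turn': np.float64(-0.0)}
{'x': np.float64(0.0), 'y': np.float64(0.0), 'z': np.float64(0.05), 'turn': np.float64(-0.0)}
-- at [0.3822 0.2202 0.1   ] 0.65
```

play_rows(
  deltas=[
    {"x": 0.027, "y": -0.037, "z": 0, "turn": -0.036, "gripper": 1},
    {"x": 0.028, "y": -0.037, "z": 0, "turn": -0.036, "gripper": 1},
    {"x": 0.029, "y": -0.036, "z": 0, "turn": -0.036, "gripper": 1},
    {"x": 0.031, "y": -0.034, "z": 0, "turn": -0.036, "gripper": 1},
    {"x": 0.029, "y": -0.03, "z": 0, "turn": -0.036, "gripper": 1},
    {"x": 0, "y": 0, "z": 0.05, "turn": 0, "gripper": 1},
    {"x": 0, "y": 0, "z": 0.03, "turn": 0, "gripper": 1},
    {"x": 0, "y": 0, "z": 0, "turn": 0, "gripper": 1},
  ],
)

```text
time: 2.05
tcp_pos: [0.379, 0.213, 0.1136]
orientation: [-2.976, -1.003, 0.015]
force: [-0.9, 0.5, 0.2]
gripper_width: 0.001
```

Run:
```python
from h import *
print(yaw(),r.state()['force'])
rows([(*doorp(1.03,.02,z=.1),)]+[doorp(t,z=.1) for t in (.9,.75,.6,.45,.3,.2,.12)])
s=snap('scene','s1'); i=cv2.imread('pics/s1.png'); cv2.imwrite('pics/c3.png',cv2.resize(i[190:350,200:440],None,fx=3.3,fy=3.3,interpolation=cv2.INTER_CUBIC))
```

```text
0.6501191949504737 [-0.94794465  0.507286    0.21451152]
{'x': np.float64(0.0069), 'y': np.float64(0.0213), 'z': np.float64(0.0136), 'turn': np.float64(0.0)}
-- at [0.3974 0.2003 0.1   ] 0.65
{'x': np.float64(-0.0024), 'y': np.float64(0.0212), 'z': np.float64(0.0), 'turn': np.float64(-0.13)}
-- at [0.4083 0.1819 0.1   ] 0.78
{'x': np.float64(-0.0013), 'y': np.float64(0.0091), 'z': np.float64(0.0), 'turn': np.float64(-0.075)}
{'x': np.float64(-0.0021), 'y': np.float64(0.009), 'z': np.float64(0.0), 'turn': np.float64(-0.075)}
-- at [0.4192 0.1671 0.1   ] 0.93
{'x': np.float64(-0.0013), 'y': np.float64(0.0091), 'z': np.float64(0.0), 'turn': np.float64(-0.075)}
{'x': np.float64(-0.002), 'y': np.float64(0.009), 'z': np.float64(0.0), 'turn': np.float64(-0.075)}
-- at [0.4322 0.1541 0.1   ] 1.08
{'x': np.float64(-0.0013), 'y': np.float64(0.0091), 'z': np.float64(0.0), 'turn': np.float64(-0.075)}
{'x': np.float64(-0.002), 'y': np.float64(0.009), 'z': np.float64(0.0), 'turn': np.float64(-0.075)}
-- at [0.4471 0.1432 0.1   ] 1.23
{'x': np.float64(-0.0013), 'y': np.float64(0.0091), 'z': np.float64(0.0), 'turn': np.float64(-0.075)}
{'x': np.float64(-0.002), 'y': np.float64(0.0091), 'z': np.float64(0.0), 'turn': np.float64(-0.075)}
-- at [0.4635 0.1346 0.1   ] 1.38
{'x': np.float64(-0.002), 'y': np.float64(0.0121), 'z': np.float64(0.0), 'turn': np.float64(-0.1)}
-- at [0.475  0.1303 0.1   ] 1.48
{'x': np.float64(-0.0018), 'y': np.float64(0.0096), 'z': np.float64(0.0), 'turn': np.float64(-0.08)}
-- at [0.4844 0.1277 0.1   ] 1.56
```

View pics/c3.png

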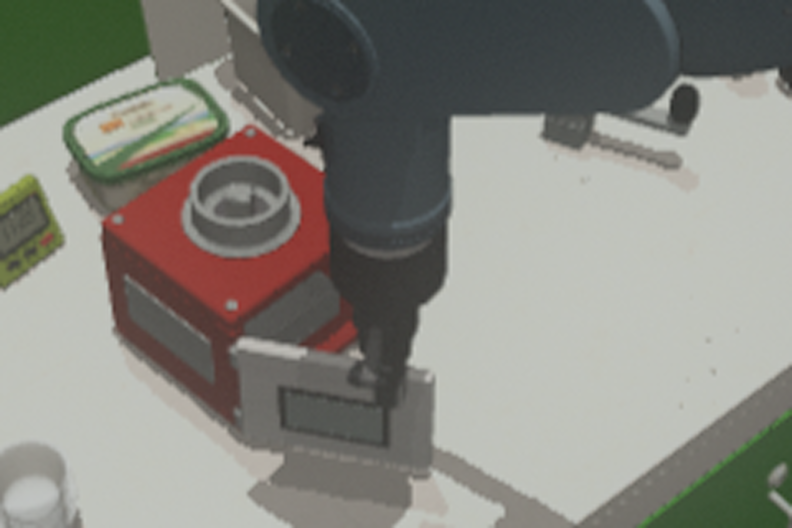

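play_rows(
  deltas=[
    {"x": 0.007, "y": 0.012, "z": 0.014, "turn": 0, "gripper": 1},
    {"x": 0, "y": 0.02, "z": 0, "turn": 0, "gripper": 1},
    {"x": -0.002, "y": 0.012, "z": 0, "turn": -0.13, "gripper": 1},
    {"x": -0.001, "y": 0.009, "z": 0, "turn": -0.075, "gripper": 1},
    {"x": -0.002, "y": 0.009, "z": 0, "turn": -0.075, "gripper": 1},
    {"x": -0.001, "y": 0.009, "z": 0, "turn": -0.075, "gripper": 1},
    {"x": -0.002, "y": 0.009, "z": 0, "turn": -0.075, "gripper": 1},
  ],
)

```text
time: 2.8
tcp_pos: [0.4398, 0.1536, 0.1059]
orientation: [2.693, 1.615, 0.006]
force: [0.8, 0.5, -0.4]
gripper_width: -0.001
```

Run:
```python
from h import *
print(yaw(),r.state()['force'],doorp(.6))
s=snap('scene','s2'); i=cv2.imread('pics/s2.png'); cv2.imwrite('pics/c4.png',cv2.resize(i[190:350,200:440],None,fx=3.3,fy=3.3,interpolation=cv2.INTER_CUBIC))
```

```text
1.0806066594338246 [ 0.82661932  0.51003084 -0.37710443] (np.float64(0.43227916995768184), np.float64(0.15407954247476977), 0.1, np.float64(1.079704872119343))
```

View pics/c4.png

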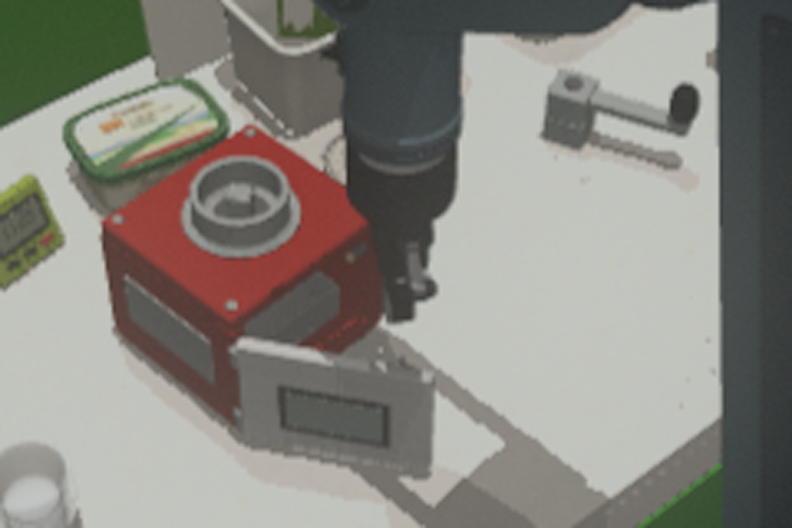

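```bash
cat >> h.py <<'E'
def proj(s,P):
    M=np.linalg.inv(s['cam_to_world']); p=M[:3,:3]@np.array(P)+M[:3,3]
    fl=240/np.tan(np.radians(float(s['vertical_fov']))/2)
    return p[0]/p[2]*fl+s['cx'],p[1]/p[2]*fl+s['cy'],p[2]
def doorang(f):
    P=cloud(load(f)).reshape(-1,3)
    m=(P[:,2]>.118)&(P[:,2]<.126)&(abs(P[:,0]-.45)<.08)&(P[:,1]>.08)&(P[:,1]<.265); Q=P[m]
    l=cv2.fitLine(Q[:,:2].astype(np.float32),cv2.DIST_HUBER,0,.001,.001).ravel()
    return len(Q),MY+np.pi/2-np.arctan2(l[1],l[0]),l
E
python3 - <<'E'
from h import *
for f,p in(('s1',(.379,.213,.1136)),('s2',(.4398,.1536,.1059))):
    s=load(f); print(f,proj(s,p),doorang(f))
    u,v,_=proj(s,p)
    for du,dv in((0,0),(0,-10),(0,-20)): print(pt(s,u+du,v+dv).round(3))
print(proj(load('s1'),(*(H-.148*np.array([.796,.605])),.122)))
snap('side','d2');snap('wrist','w2')
E
```

```text
s1 (np.float64(317.52233080795565), np.float64(320.9136793273335), np.float64(1.2474633739661756)) (210, np.float64(1.0386241350053902), array([0.8014499 , 0.5980619 , 0.44885698, 0.20601736], dtype=float32))
[0.412 0.185 0.058]
[0.367 0.223 0.169]
[0.371 0.22  0.199]
s2 (np.float64(320.22220317934494), np.float64(295.3978134778836), np.float64(1.3139127556786916)) (286, np.float64(1.065576520907795), array([0.81727606, 0.5762464 , 0.45421177, 0.20832045], dtype=float32))
[ 0.51   0.094 -0.001]
[0.429 0.163 0.159]
[0.425 0.167 0.199]
(np.float64(331.15017343983504), np.float64(302.9600469058043), np.float64(1.2763357446974986))
```

View pics/d2.png

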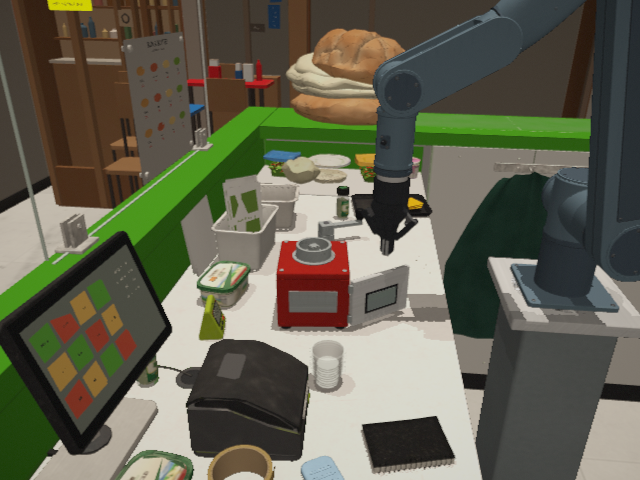

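View pics/w2.png

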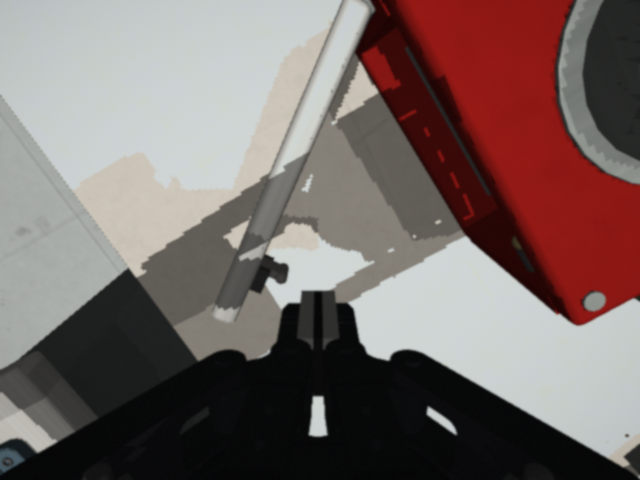

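Run:
```python
from h import *
p=r.state()['tcp_pos']; print(p, r.state()['time'],r.state()['joints'])
i=cv2.imread('pics/d2.png'); s=load('d2'); u,v,d=proj(s,p); print(u,v,d)
cv2.circle(i,(int(u),int(v)),1,(0,0,255),-1); a=cv2.resize(i[170:310,330:450],None,fx=4,fy=4,interpolation=cv2.INTER_NEAREST)
s=snap('scene','s3');i=cv2.imread('pics/s3.png'); u,v,d=proj(s,p); print(u,v,d)
cv2.circle(i,(int(u),int(v)),1,(0,0,255),-1); b=cv2.resize(i[200:340,260:380],None,fx=4,fy=4,interpolation=cv2.INTER_NEAREST)
cv2.imwrite('pics/c5.png',cv2.resize(np.hstack([a,b]),(800,467)))
w=load('w2'); print(w['cam_to_world'].round(3)); C=cloud(w); print('mill top',C[150,520],'collar rim',C[100,570],'door top',C[200,270],'counter',C[320,500], 'finger',C[300,318],C[370,318])
```

```text
[0.43938773 0.15377389 0.10530553] 2.95 [9.62447536e-02 1.93507859e-01 1.86489157e+00 1.13147686e-04
 1.07983253e+00 5.91643562e-01]
384.99581064521954 268.9654870080806 1.1505062945438744
320.27458963406434 295.6893312325697 1.31402091947513
[[ 0.881 -0.452 -0.141  0.478]
 [-0.473 -0.838 -0.271  0.223]
 [ 0.004  0.306 -0.952  0.282]
 [ 0.     0.     0.     1.   ]]
mill top [0.53588019 0.17606061 0.13974949] collar rim [0.55605067 0.184534   0.1412412 ] door top [0.4433155  0.20037322 0.12168628] counter [5.32841881e-01 6.52572600e-03 5.30827990e-04] finger [0.4462871  0.16343146 0.15211345] [0.44050023 0.15292411 0.17700503]
```

View pics/c5.png

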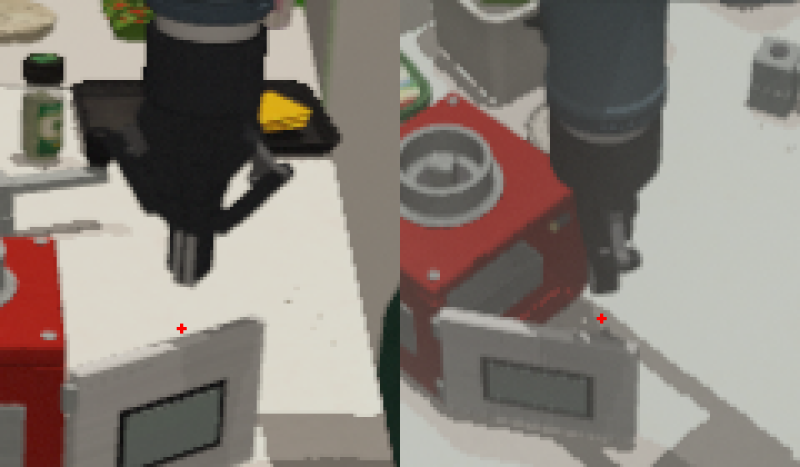

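Run:
```python
from h import *
a=doorp(1.04,.04)
rows([(.4394,.1538,.135,1.08),(a[0],a[1],.135,a[3]),(a[0],a[1],.07)],tstep=.145)
```

```text
{'x': np.float64(0.0001), 'y': np.float64(0.0008), 'z': np.float64(-0.0301), 'turn': np.float64(-0.004)}
-- at [0.4394 0.1538 0.135 ] 1.08
{'x': np.float64(0.0076), 'y': np.float64(-0.0195), 'z': np.float64(-0.0), 'turn': np.float64(0.11)}
{'x': np.float64(0.0054), 'y': np.float64(-0.0203), 'z': np.float64(-0.0), 'turn': np.float64(0.11)}
{'x': np.float64(0.0032), 'y': np.float64(-0.0207), 'z': np.float64(-0.0), 'turn': np.float64(0.11)}
{'x': np.float64(0.0009), 'y': np.float64(-0.0209), 'z': np.float64(-0.0), 'turn': np.float64(0.11)}
-- at [0.385  0.2174 0.135 ] 0.64
{'x': np.float64(-0.0), 'y': np.float64(-0.0), 'z': np.float64(0.0325), 'turn': np.float64(-0.0)}
{'x': np.float64(-0.0), 'y': np.float64(-0.0), 'z': np.float64(0.0325), 'turn': np.float64(-0.0)}
-- at [0.385  0.2174 0.07  ] 0.64
```

play_rows(
  deltas=[
    {"x": 0, "y": 0, "z": -0.035, "turn": 0, "gripper": 1},
    {"x": 0.008, "y": -0.019, "z": 0, "turn": 0.11, "gripper": 1},
    {"x": 0.005, "y": -0.02, "z": 0, "turn": 0.11, "gripper": 1},
    {"x": 0.003, "y": -0.021, "z": 0, "turn": 0.11, "gripper": 1},
    {"x": 0.001, "y": -0.021, "z": 0, "turn": 0.11, "gripper": 1},
    {"x": 0, "y": 0, "z": 0.033, "turn": 0, "gripper": 1},
    {"x": 0, "y": 0, "z": 0.033, "turn": 0, "gripper": 1},
    {"x": 0, "y": 0, "z": 0, "turn": 0, "gripper": 1},
  ],
)

```text
time: 3.8
tcp_pos: [0.38, 0.2173, 0.0699]
orientation: [-2.983, -0.985, 0.011]
force: [0.4, -0.7, 0.7]
gripper_width: -0.0
```

Run:
```python
from h import *
p=r.state()['tcp_pos'];print(p,yaw(),r.state()['force'],r.state()['time'],doorp(1.04,.04))
s=snap('scene','s4');i=cv2.imread('pics/s4.png'); u,v,d=proj(s,p); print(u,v,doorang('s4'))
cv2.circle(i,(int(u),int(v)),1,(0,0,255),-1); b=cv2.resize(i[200:350,240:400],None,fx=4,fy=4,interpolation=cv2.INTER_NEAREST)
cv2.imwrite('pics/c6.png',b)
rows([(*doorp(1.04,.02,z=.07),)]+[doorp(t,z=.07) for t in (.9,.75,.6,.45,.3,.2,.12)])
```

```text
[0.38001819 0.2173068  0.06992966] 0.6379852371901515 [ 0.39038039 -0.65496577  0.65489776] 3.8 (np.float64(0.38492351194048224), np.float64(0.2174837828329098), 0.1, np.float64(0.6397048721193428))
315.8099477065758 332.9814765035872 (209, np.float64(1.0753834519266243), array([0.8228879 , 0.56820375, 0.45482892, 0.21131653], dtype=float32))
{'x': np.float64(0.0025), 'y': np.float64(0.022), 'z': np.float64(0.0018), 'turn': np.float64(-0.002)}
-- at [0.3968 0.2015 0.07  ] 0.64
{'x': np.float64(-0.0025), 'y': np.float64(0.0225), 'z': np.float64(-0.0), 'turn': np.float64(-0.14)}
-- at [0.4083 0.1819 0.07  ] 0.78
{'x': np.float64(-0.0013), 'y': np.float64(0.0091), 'z': np.float64(-0.0), 'turn': np.float64(-0.075)}
{'x': np.float64(-0.002), 'y': np.float64(0.009), 'z': np.float64(-0.0), 'turn': np.float64(-0.075)}
-- at [0.4192 0.1671 0.07  ] 0.93
{'x': np.float64(-0.0013), 'y': np.float64(0.0091), 'z': np.float64(-0.0), 'turn': np.float64(-0.075)}
{'x': np.float64(-0.002), 'y': np.float64(0.009), 'z': np.float64(-0.0), 'turn': np.float64(-0.075)}
-- at [0.4323 0.1541 0.07  ] 1.08
{'x': np.float64(-0.0013), 'y': np.float64(0.0091), 'z': np.float64(-0.0), 'turn': np.float64(-0.075)}
{'x': np.float64(-0.002), 'y': np.float64(0.009), 'z': np.float64(-0.0), 'turn': np.float64(-0.075)}
-- at [0.4471 0.1432 0.07  ] 1.23
{'x': np.float64(-0.0013), 'y': np.float64(0.0091), 'z': np.float64(-0.0), 'turn': np.float64(-0.075)}
{'x': np.float64(-0.002), 'y': np.float64(0.009), 'z': np.float64(-0.0), 'turn': np.float64(-0.075)}
-- at [0.4634 0.1347 0.07  ] 1.38
{'x': np.float64(-0.0021), 'y': np.float64(0.0121), 'z': np.float64(-0.0), 'turn': np.float64(-0.1)}
-- at [0.4749 0.1303 0.07  ] 1.48
{'x': np.float64(-0.0017), 'y': np.float64(0.0097), 'z': np.float64(-0.0), 'turn': np.float64(-0.08)}
-- at [0.4844 0.1277 0.07  ] 1.56
```

View pics/c6.png

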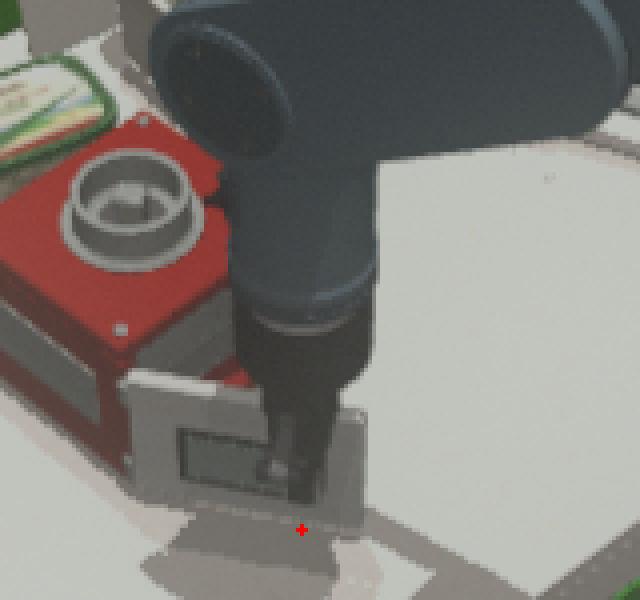

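play_rows(
  deltas=[
    {"x": 0.003, "y": 0.02, "z": 0.002, "turn": 0, "gripper": 1},
    {"x": -0.002, "y": 0.02, "z": 0, "turn": -0.14, "gripper": 1},
    {"x": -0.001, "y": 0.009, "z": 0, "turn": -0.075, "gripper": 1},
    {"x": -0.002, "y": 0.009, "z": 0, "turn": -0.075, "gripper": 1},
    {"x": 0, "y": 0, "z": 0, "turn": 0, "gripper": 1},
  ],
)

```text
time: 4.35
tcp_pos: [0.4215, 0.1713, 0.0726]
orientation: [2.809, 1.404, 0.005]
force: [1.1, 0.4, 0.0]
gripper_width: 0.001
```

Run:
```python
from h import *
p=r.state()['tcp_pos'];print(p,yaw(),r.state()['force'],doorp(.75))
s=snap('scene','s5');i=cv2.imread('pics/s5.png'); u,v,d=proj(s,p); print(u,v,doorang('s5'))
cv2.circle(i,(int(u),int(v)),1,(0,0,255),-1); b=cv2.resize(i[200:350,240:400],None,fx=4,fy=4,interpolation=cv2.INTER_NEAREST)
cv2.imwrite('pics/c7.png',b)
rows([doorp(t,z=.07) for t in (.6,.45,.3,.2,.12)])
```

```text
[0.42152588 0.17126838 0.0725585 ] 0.9272112198341181 [1.13772631 0.36140091 0.00515625] (np.float64(0.41923128438110774), np.float64(0.16707633663569427), 0.1, np.float64(0.9297048721193428))
319.42142937820154 312.1066479553782 (245, np.float64(0.7997555408357735), array([0.6371902 , 0.77070653, 0.47405338, 0.20778094], dtype=float32))
{'x': np.float64(-0.0036), 'y': np.float64(0.0099), 'z': np.float64(0.0011), 'turn': np.float64(-0.077)}
{'x': np.float64(-0.0043), 'y': np.float64(0.0095), 'z': np.float64(0.0011), 'turn': np.float64(-0.077)}
-- at [0.4322 0.1541 0.07  ] 1.079
{'x': np.float64(-0.0013), 'y': np.float64(0.0091), 'z': np.float64(-0.0), 'turn': np.float64(-0.075)}
{'x': np.float64(-0.0019), 'y': np.float64(0.0091), 'z': np.float64(-0.0), 'turn': np.float64(-0.075)}
-- at [0.4472 0.1432 0.07  ] 1.229
{'x': np.float64(-0.0013), 'y': np.float64(0.0091), 'z': np.float64(-0.0), 'turn': np.float64(-0.075)}
{'x': np.float64(-0.002), 'y': np.float64(0.009), 'z': np.float64(-0.0), 'turn': np.float64(-0.075)}
-- at [0.4635 0.1346 0.07  ] 1.379
{'x': np.float64(-0.0021), 'y': np.float64(0.0121), 'z': np.float64(-0.0), 'turn': np.float64(-0.1)}
-- at [0.475  0.1303 0.07  ] 1.479
{'x': np.float64(-0.0017), 'y': np.float64(0.0097), 'z': np.float64(-0.0), 'turn': np.float64(-0.08)}
-- at [0.4845 0.1277 0.07  ] 1.559
```

View pics/c7.png

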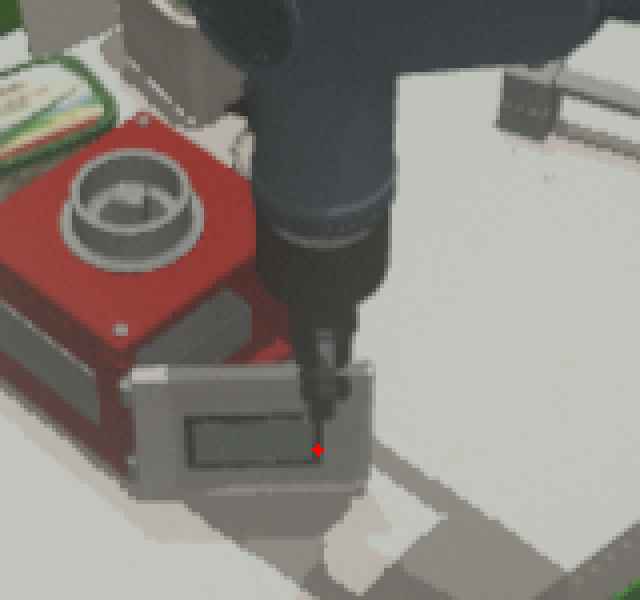

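play_rows(
  deltas=[
    {"x": -0.003, "y": 0.01, "z": 0.003, "turn": -0.077, "gripper": 1},
    {"x": -0.003, "y": 0.01, "z": 0.003, "turn": -0.077, "gripper": 1},
    {"x": -0.001, "y": 0.009, "z": 0, "turn": -0.075, "gripper": 1},
    {"x": -0.002, "y": 0.009, "z": 0, "turn": -0.075, "gripper": 1},
    {"x": -0.001, "y": 0.009, "z": 0, "turn": -0.075, "gripper": 1},
    {"x": -0.002, "y": 0.009, "z": 0, "turn": -0.075, "gripper": 1},
    {"x": -0.002, "y": 0.012, "z": 0, "turn": -0.1, "gripper": 1},
    {"x": 0, "y": 0, "z": 0, "turn": 0, "gripper": 1},
  ],
)

```text
time: 5.2
tcp_pos: [0.4767, 0.1326, 0.0655]
orientation: [2.318, 2.119, 0.003]
force: [-0.1, 0.4, -0.2]
gripper_width: 0.004
```

Run:
```python
from h import *
p=r.state()['tcp_pos'];print(p,yaw(),r.state()['force'],doorp(.2))
s=snap('scene','s6');i=cv2.imread('pics/s6.png')
b=cv2.resize(i[200:350,240:400],None,fx=4,fy=4,interpolation=cv2.INTER_NEAREST)
cv2.imwrite('pics/c8.png',b)
rows([doorp(t,z=.07) for t in (.12,.06,.0,-.02)])
```

```text
[0.47668112 0.1325977  0.06550106] 1.481196876226848 [-0.08718109  0.37580511 -0.22868869] (np.float64(0.47493200466946683), np.float64(0.13030878527839496), 0.1, np.float64(1.4797048721193429))
{'x': np.float64(-0.0043), 'y': np.float64(0.0092), 'z': np.float64(-0.0048), 'turn': np.float64(-0.081)}
-- at [0.4844 0.1277 0.07  ] 1.56
{'x': np.float64(-0.0013), 'y': np.float64(0.0073), 'z': np.float64(0.0), 'turn': np.float64(-0.06)}
-- at [0.4917 0.1263 0.07  ] 1.62
{'x': np.float64(-0.0014), 'y': np.float64(0.0072), 'z': np.float64(0.0), 'turn': np.float64(-0.06)}
-- at [0.4989 0.1252 0.07  ] 1.68
{'x': np.float64(-0.0005), 'y': np.float64(0.0024), 'z': np.float64(0.0), 'turn': np.float64(-0.02)}
-- at [0.5014 0.125  0.07  ] 1.7
```

View pics/c8.png

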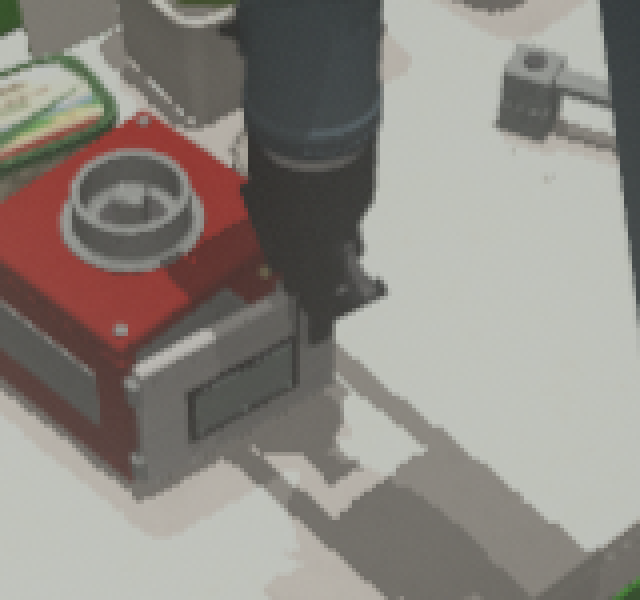

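play_rows(
  deltas=[
    {"x": -0.003, "y": 0.009, "z": 0, "turn": -0.08, "gripper": 1},
    {"x": -0.001, "y": 0.007, "z": 0, "turn": -0.06, "gripper": 1},
    {"x": -0.001, "y": 0.004, "z": 0, "turn": -0.03, "gripper": 1},
    {"x": 0, "y": 0.003, "z": 0, "turn": -0.03, "gripper": 1},
    {"x": 0, "y": 0, "z": 0, "turn": 0, "gripper": 1},
  ],
)

```text
time: 5.75
tcp_pos: [0.4926, 0.1274, 0.0641]
orientation: [-2.092, -2.335, 0.01]
force: [-11.4, -1.8, 5.4]
gripper_width: -0.001
```

play_rows(
  deltas=[
    {"x": 0, "y": 0.002, "z": 0, "turn": -0.01, "gripper": 1},
    {"x": 0, "y": 0.002, "z": 0, "turn": 0, "gripper": 1},
    {"x": 0, "y": 0, "z": 0, "turn": 0, "gripper": 1},
  ],
)

```text
time: 6.05
tcp_pos: [0.4928, 0.1274, 0.0637]
orientation: [-2.078, -2.342, 0.019]
force: [-20.2, -4.0, 14.4]
gripper_width: -0.003
```

Run:
```python
from h import *
p=r.state()['tcp_pos'];print(p,yaw(),r.state()['force'],doorp(0))
```

```text
[0.49284285 0.12741029 0.06373992] 1.6898911987701604 [-20.21504399  -4.03610136  14.37373147] (np.float64(0.49893820992521676), np.float64(0.12523127025497802), 0.1, np.float64(1.6797048721193428))
```

Run:
```python
from h import *
a=snap('scene','s7');b=snap('wrist','w7');c=snap('side','d7')
i=cv2.imread('pics/s7.png')
cv2.imwrite('pics/c9.png',cv2.resize(i[200:350,240:400],None,fx=4,fy=4,interpolation=cv2.INTER_NEAREST))
i=cv2.imread('pics/d7.png')
cv2.imwrite('pics/c10.png',cv2.resize(i[200:350,260:420],None,fx=4,fy=4,interpolation=cv2.INTER_NEAREST))
```

```text
(no output)
```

View pics/c9.png

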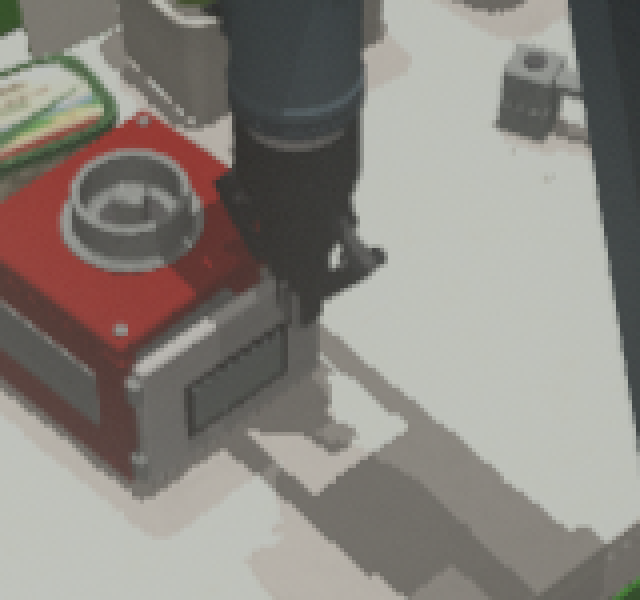

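View pics/w7.png

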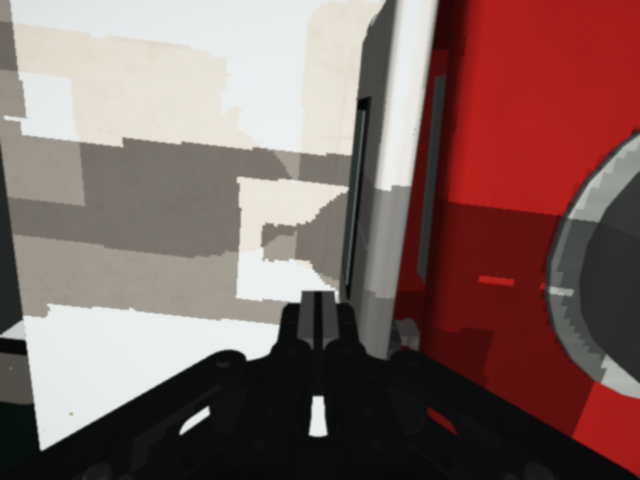

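View pics/c10.png

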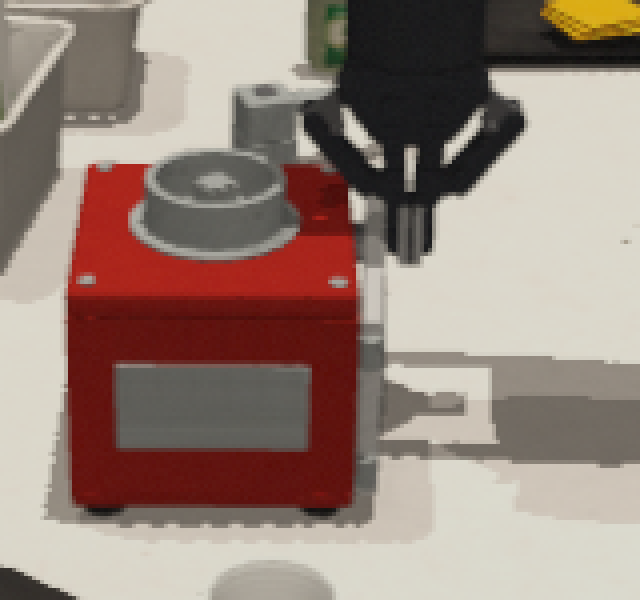

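play_rows(
  deltas=[
    {"x": 0, "y": -0.03, "z": -0.006, "turn": 0, "gripper": 1},
    {"x": 0, "y": -0.005, "z": 0, "turn": 0.145, "gripper": 1},
    {"x": 0, "y": 0, "z": 0, "turn": 0.145, "gripper": 1},
    {"x": 0, "y": 0, "z": 0, "turn": 0.145, "gripper": 1},
    {"x": 0, "y": 0, "z": 0, "turn": 0.145, "gripper": 1},
    {"x": 0, "y": 0, "z": 0, "turn": 0.145, "gripper": 1},
    {"x": 0, "y": 0, "z": 0, "turn": 0.145, "gripper": 1},
    {"x": 0, "y": 0, "z": 0, "turn": 0.145, "gripper": 1},
    {"x": 0, "y": 0, "z": 0, "turn": 0.145, "gripper": 1},
    {"x": 0, "y": 0, "z": 0, "turn": 0.145, "gripper": 1},
  ],
)

```text
time: 7.2
tcp_pos: [0.4662, 0.1239, 0.0709]
orientation: [-3.085, -0.59, 0.0]
force: [0.2, -0.8, 0.6]
gripper_width: 0.003
```

play_rows(
  deltas=[
    {"x": 0, "y": 0, "z": 0, "turn": 0.145, "gripper": 1},
    {"x": 0, "y": 0, "z": 0, "turn": 0.13, "gripper": 1},
    {"x": 0, "y": 0, "z": 0, "turn": 0, "gripper": 1},
  ],
)

```text
time: 7.5
tcp_pos: [0.4663, 0.1239, 0.0708]
orientation: [-3.137, -0.171, 0.0]
force: [-0.9, -0.2, 1.0]
gripper_width: 0.002
```

Run:
```python
from h import *
st=r.state();print(st['tcp_pos'],yaw(),st['force'],st['joints'],doorp(0,.011),doorp(.08,.011))
a=snap('scene','s8');c=snap('side','d8');print(doorang('s8'))
i=cv2.imread('pics/s8.png')[200:350,240:400]
j=cv2.imread('pics/d8.png')[200:350,260:420]
cv2.imwrite('pics/c11.png',cv2.resize(np.hstack([i,j]),(800,375),interpolation=cv2.INTER_NEAREST))
```

```text
[0.46629695 0.12387595 0.07079796] 0.1088963433514792 [-0.85744523 -0.19274016  1.00090392] [2.77913160e-02 2.67940033e-01 1.86558634e+00 2.15601929e-04
 1.00814705e+00 1.48957629e+00] (np.float64(0.5024174735589928), np.float64(0.12561169707669767), 0.1, np.float64(1.6797048721193428)) (np.float64(0.49271615289944093), np.float64(0.1267860184453798), 0.1, np.float64(1.5997048721193428))
(218, np.float64(0.19539472197285845), array([0.0863784 , 0.9962624 , 0.50838566, 0.20366806], dtype=float32))
```

View pics/c11.png

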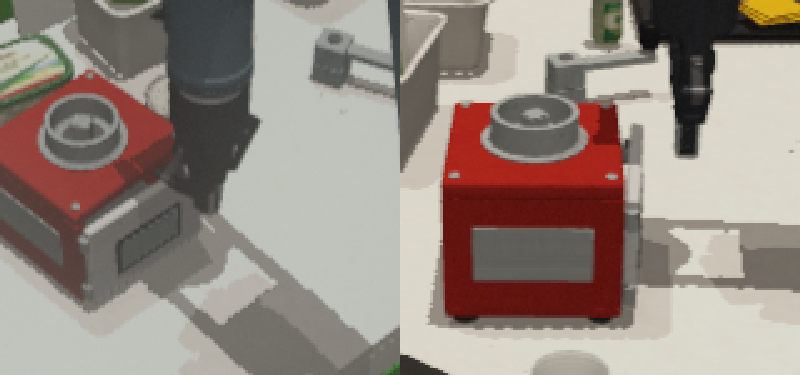

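play_rows(
  deltas=[
    {"x": 0.02, "y": 0, "z": 0, "turn": 0, "gripper": 1},
    {"x": 0.005, "y": 0, "z": 0, "turn": 0, "gripper": 1},
    {"x": 0.004, "y": 0, "z": 0, "turn": 0, "gripper": 1},
    {"x": 0, "y": 0, "z": 0, "turn": 0, "gripper": 1},
  ],
)

```text
time: 8.0
tcp_pos: [0.4947, 0.1266, 0.0701]
orientation: [3.137, 0.178, -0.004]
force: [-1.8, -0.6, 1.4]
gripper_width: 0.002
```

play_rows(
  deltas=[
    {"x": 0.003, "y": 0, "z": 0, "turn": 0, "gripper": 1},
    {"x": 0.003, "y": 0, "z": 0, "turn": 0, "gripper": 1},
    {"x": 0, "y": 0, "z": 0, "turn": 0, "gripper": 1},
  ],
)

```text
time: 8.3
tcp_pos: [0.4955, 0.1266, 0.0695]
orientation: [3.135, 0.178, -0.019]
force: [-15.0, -4.0, 11.3]
gripper_width: 0.001
```

Run:
```python
from h import *
st=r.state();print(st['tcp_pos'],st['force'],st['torque'],Rot.from_rotvec(st['orientation']).as_matrix().round(3)[:,2])
a=snap('scene','s9');c=snap('side','d9');w=snap('wrist','w9')
i=cv2.imread('pics/s9.png')[200:350,240:400]
j=cv2.imread('pics/d9.png')[180:330,300:460]
cv2.imwrite('pics/c12.png',cv2.resize(np.hstack([i,j]),(800,375),interpolation=cv2.INTER_NEAREST))
```

```text
[0.49550627 0.12659685 0.06946211] [-15.02220237  -3.96540377  11.26501143] [-0.6547234   2.33927534 -0.11521624] [-0.012 -0.002 -1.   ]
```

View pics/c12.png

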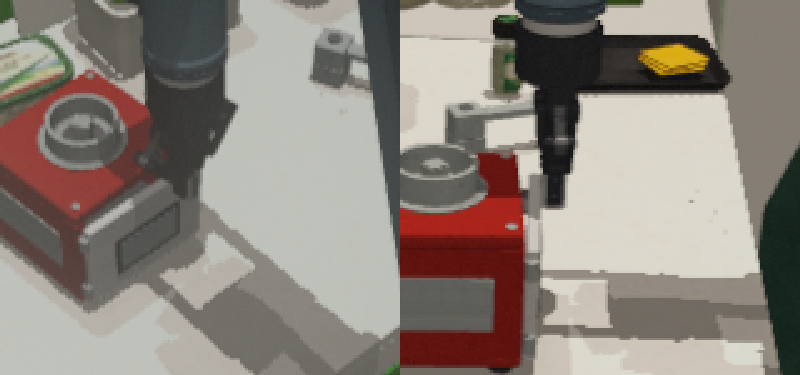

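View pics/w9.png

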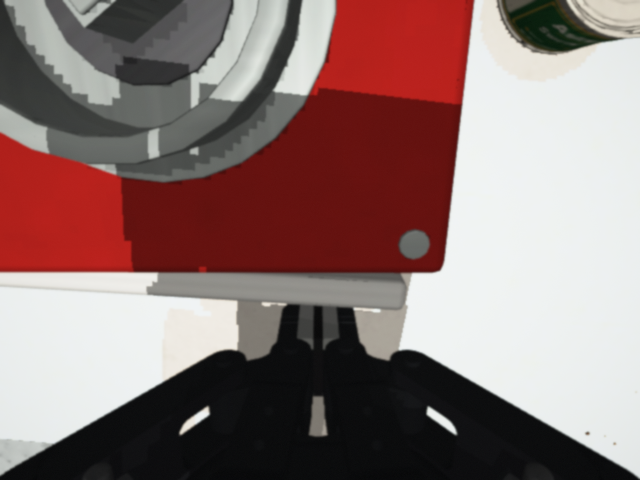

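```bash
python3 - <<'E'
from h import *
for f,p in (('d9',(.4955,.1266)),('s9',(.4955,.1266)),('d8',(.4663,.1239)),('s8',(.4663,.1239))):
    s=load(f)
    print(f,[ (z,tuple(np.round(proj(s,(*p,z))[:2],1))) for z in (.07,.08,.09,.1,.11,.12,.13)])
E
python3 -c "
import cv2,numpy as np
j=cv2.imread('pics/d8.png')[200:280,340:420];i=cv2.imread('pics/s8.png')[230:310,290:370]
cv2.imwrite('pics/c13.png',cv2.resize(np.hstack([j,i]),(800,400),interpolation=cv2.INTER_NEAREST))"
```

```text
d9 [(0.07, (np.float64(359.5), np.float64(275.7))), (0.08, (np.float64(359.7), np.float64(271.9))), (0.09, (np.float64(359.8), np.float64(268.0))), (0.1, (np.float64(360.0), np.float64(264.1))), (0.11, (np.float64(360.2), np.float64(260.1))), (0.12, (np.float64(360.4), np.float64(256.1))), (0.13, (np.float64(360.5), np.float64(252.1)))]
s9 [(0.07, (np.float64(314.2), np.float64(286.8))), (0.08, (np.float64(314.2), np.float64(284.2))), (0.09, (np.float64(314.2), np.float64(281.6))), (0.1, (np.float64(314.2), np.float64(278.9))), (0.11, (np.float64(314.2), np.float64(276.3))), (0.12, (np.float64(314.2), np.float64(273.6))), (0.13, (np.float64(314.2), np.float64(270.8)))]
d8 [(0.07, (np.float64(372.3), np.float64(275.9))), (0.08, (np.float64(372.5), np.float64(272.1))), (0.09, (np.float64(372.7), np.float64(268.2))), (0.1, (np.float64(373.0), np.float64(264.3))), (0.11, (np.float64(373.2), np.float64(260.3))), (0.12, (np.float64(373.4), np.float64(256.3))), (0.13, (np.float64(373.6), np.float64(252.3)))]
s8 [(0.07, (np.float64(322.4), np.float64(292.9))), (0.08, (np.float64(322.4), np.float64(290.3))), (0.09, (np.float64(322.4), np.float64(287.7))), (0.1, (np.float64(322.5), np.float64(285.0))), (0.11, (np.float64(322.5), np.float64(282.3))), (0.12, (np.float64(322.5), np.float64(279.6))), (0.13, (np.float64(322.6), np.float64(276.9)))]
```

View pics/c13.png

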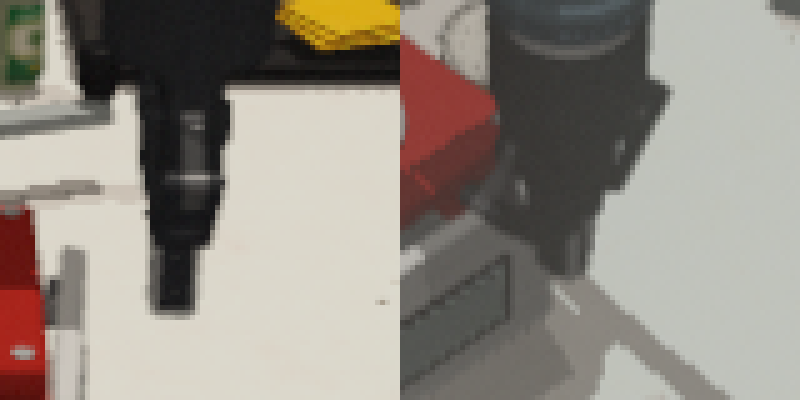

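play_rows(
  deltas=[
    {"x": 0.003, "y": 0, "z": -0.002, "turn": 0, "gripper": 1},
    {"x": 0.002, "y": 0, "z": 0, "turn": 0, "gripper": 1},
    {"x": 0, "y": 0, "z": 0, "turn": 0, "gripper": 1},
  ],
)

```text
time: 8.75
tcp_pos: [0.5032, 0.1274, 0.0709]
orientation: [3.136, 0.178, -0.01]
force: [1.0, -0.1, 0.0]
gripper_width: -0.0
```

play_rows(
  deltas=[
    {"x": 0.002, "y": 0, "z": 0, "turn": 0, "gripper": 1},
    {"x": -0.03, "y": 0, "z": 0, "turn": 0, "gripper": 1},
    {"x": -0.04, "y": 0, "z": -0.02, "turn": 0, "gripper": 0.3},
    {"x": 0, "y": 0, "z": -0.05, "turn": -0.1, "gripper": 0.3},
    {"x": 0, "y": 0.02, "z": -0.04, "turn": -0.1, "gripper": 0.3},
  ],
)

```text
time: 9.25
tcp_pos: [0.4407, 0.102, 0.1832]
orientation: [-3.1, -0.499, 0.002]
force: [1.8, -0.4, 0.4]
gripper_width: 0.508
```

Run:
```python
from h import *
st=r.state();print(st['tcp_pos'],yaw(),st['force'],st['gripper_width'],st['time'])
snap('scene','s10');snap('side','d10')
for f in('s10','d10'):
    C=cloud(load(f)).reshape(-1,3)
    print(doorang(f))
i=cv2.imread('pics/s10.png')[190:340,210:450]; j=cv2.imread('pics/d10.png')[200:350,260:420]
cv2.imwrite('pics/c14.png',cv2.resize(np.hstack([i,j]),(800,300),interpolation=cv2.INTER_CUBIC))
cv2.imwrite('pics/c15.png',cv2.resize(cv2.imread('pics/s10.png')[195:255,350:430],(800,600),interpolation=cv2.INTER_CUBIC))
cv2.imwrite('pics/c16.png',cv2.resize(cv2.imread('pics/d10.png')[205:255,305:375],(800,571),interpolation=cv2.INTER_CUBIC))
```

```text
[0.44066642 0.10202258 0.18317195] 0.31924620572695983 [ 1.83985615 -0.39428908  0.43227872] 0.5079113272513435 9.25
(251, np.float64(3.162668434131062), array([ 0.08771987, -0.9961452 ,  0.5140786 ,  0.17174667], dtype=float32))
(200, np.float64(3.1845823202013133), array([ 0.06587115, -0.9978281 ,  0.5137792 ,  0.17459758], dtype=float32))
```

View pics/c14.png

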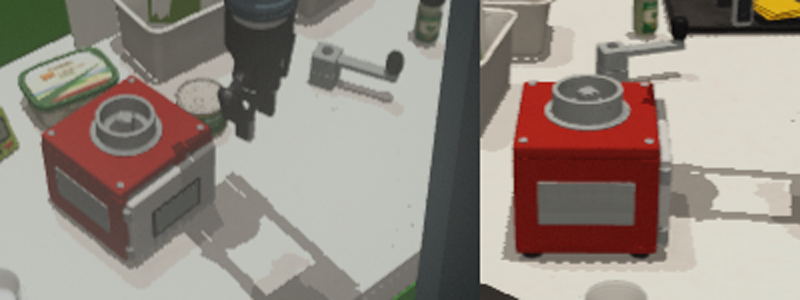

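View pics/c15.png

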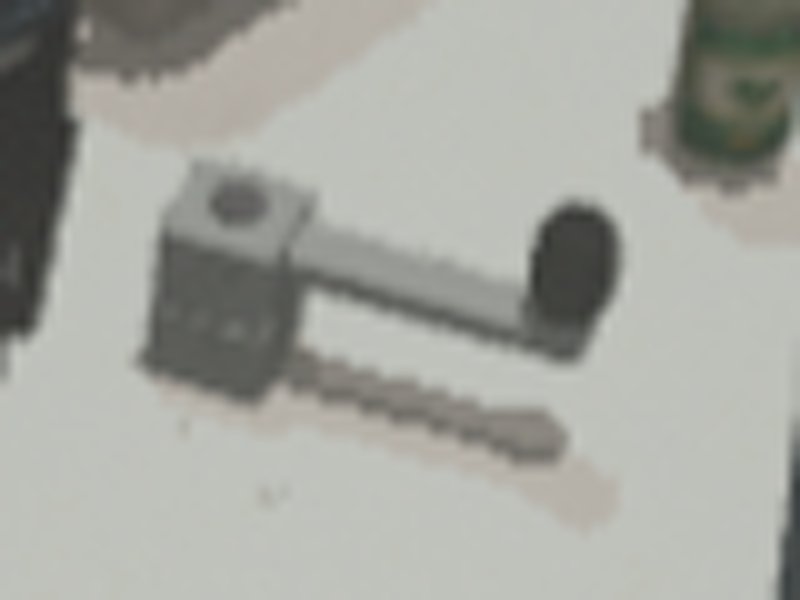

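View pics/c16.png

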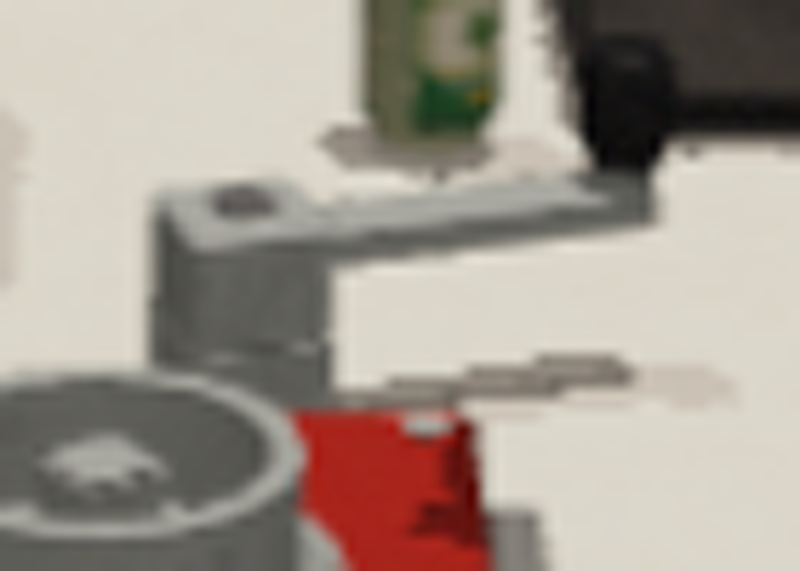

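Run:
```python
from h import *
s=load('s10');d=load('d10')
print('hub',pt(s,374,215.3,z=.06),pt(d,326.4,222.8,z=.06))
f=lambda x,y:(350+x/10,195+y/10)
cs=np.array([pt(s,*f(*q),z=.06)[:2] for q in((190,160),(318,190),(295,245),(162,232))]);print(cs,cs.mean(0))
g=lambda x,y:(305+x*.0875,205+y*.0875)
for nm,P in(('s',s),('d',d)):
    C=cloud(P).reshape(-1,3)
    m=(abs(C[:,0]-.565)<.1)&(abs(C[:,1]+.21)<.07)&(C[:,2]>.088)&(C[:,2]<.096);Q=C[m];print('knob',len(Q),Q.mean(0),(Q.min(0)+Q.max(0))/2)
    m=(abs(C[:,0]-.61)<.03)&(abs(C[:,1]+.2)<.04)&(C[:,2]>.0575)&(C[:,2]<.0625);Q=C[m];print('hubtop',len(Q),Q.mean(0),cv2.minAreaRect(Q[:,:2].astype(np.float32)))
    m=(abs(C[:,0]-.555)<.025)&(abs(C[:,1]+.21)<.06)&(C[:,2]>.05)&(C[:,2]<.058);Q=C[m];l=cv2.fitLine(Q[:,:2].astype(np.float32),cv2.DIST_HUBER,0,.001,.001).ravel();print('arm',len(Q),l,np.arctan2(l[1],l[0]))
```

```text
hub [ 0.60804837 -0.19876015  0.06      ] [ 0.60535406 -0.19975271  0.06      ]
[[ 0.63200862 -0.20099118]
 [ 0.59737982 -0.2210688 ]
 [ 0.58386998 -0.19803351]
 [ 0.6133712  -0.17156091]] [ 0.60665741 -0.1979136 ]
knob 28 [ 0.51303065 -0.23962206  0.09144539] [ 0.51377833 -0.24134012  0.09196456]
hubtop 74 [ 0.6052776  -0.19459446  0.06008185] ((0.6053233742713928, -0.19662022590637207), (0.04242974892258644, 0.0426294319331646), 24.90763282775879)
arm 94 [ 0.8454371   0.534075    0.5518799  -0.21943046] 0.56341326
knob 23 [ 0.51201453 -0.23704256  0.09196447] [ 0.51292287 -0.2363363   0.09201047]
hubtop 57 [ 0.60565418 -0.18938936  0.06031301] ((0.6064496040344238, -0.1942942589521408), (0.037860624492168427, 0.04168812185525894), 23.14154624938965)
arm 75 [ 0.77365255  0.63361     0.55753857 -0.21178539] 0.6862106
```

Run:
```python
from h import *
rows([(.50,-.09,.12,.41)])
```

```text
{'x': np.float64(-0.0018), 'y': np.float64(0.0393), 'z': np.float64(0.0137), 'turn': np.float64(-0.019)}
{'x': np.float64(-0.0026), 'y': np.float64(0.0392), 'z': np.float64(0.0137), 'turn': np.float64(-0.019)}
{'x': np.float64(-0.0033), 'y': np.float64(0.0391), 'z': np.float64(0.0137), 'turn': np.float64(-0.019)}
{'x': np.float64(-0.0041), 'y': np.float64(0.0391), 'z': np.float64(0.0136), 'turn': np.float64(-0.019)}
{'x': np.float64(-0.0048), 'y': np.float64(0.039), 'z': np.float64(0.0137), 'turn': np.float64(-0.019)}
-- at [ 0.5  -0.09  0.12] 0.41
```

play_rows(
  deltas=[
    {"x": -0.002, "y": 0.039, "z": 0, "turn": -0.02, "gripper": 0.3},
    {"x": -0.003, "y": 0.039, "z": 0.01, "turn": -0.02, "gripper": 0.3},
    {"x": -0.003, "y": 0.039, "z": 0.02, "turn": -0.02, "gripper": 0.3},
    {"x": -0.004, "y": 0.039, "z": 0.02, "turn": -0.02, "gripper": 0.3},
    {"x": -0.005, "y": 0.035, "z": 0.02, "turn": -0.01, "gripper": 0.3},
    {"x": 0, "y": 0, "z": 0, "turn": 0, "gripper": 0.3},
    {"x": 0, "y": 0, "z": 0, "turn": 0, "gripper": 0.3},
  ],
)

```text
time: 10.05
tcp_pos: [0.493, -0.0849, 0.1117]
orientation: [-3.078, -0.624, 0.002]
force: [0.5, -0.1, 0.3]
gripper_width: 0.701
```

Run:
```python
from h import *
st=r.state();print(st['tcp_pos'],yaw(),st['force'],st['gripper_width'],st['time'])
snap('wrist','w11');snap('side','d11')
```

```text
[ 0.49296664 -0.08490291  0.11165293] 0.4003752380091643 [ 0.48187085 -0.12279403  0.32105281] 0.700995871379375 10.05
```

View pics/w11.png

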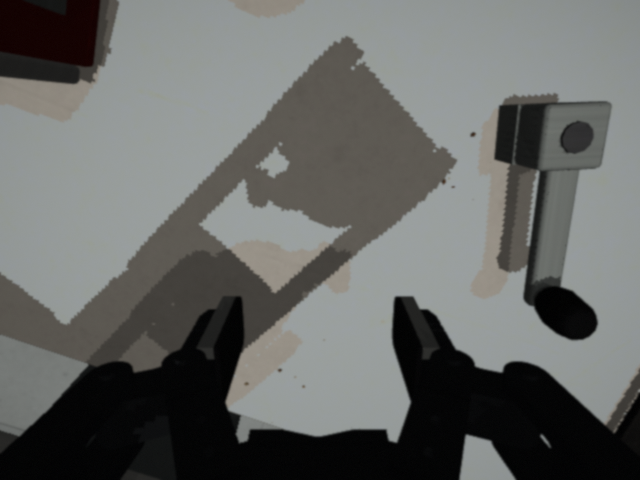

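View pics/d11.png

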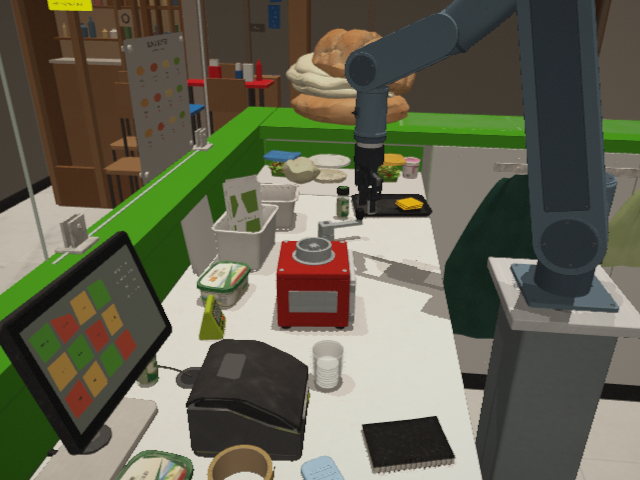

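```bash
python3 - <<'E'
from h import *
w=load('w11'); print(w['cam_to_world'][:3,3])
print('hole',pt(w,577,137,z=.06),pt(w,577,137))
cs=np.array([pt(w,*q,z=.06)[:2] for q in((546,102),(610,101),(604,168),(539,169))]);print(cs,cs.mean(0),np.linalg.norm(np.diff(cs,axis=0),axis=1))
e=[cs[0]-cs[3],cs[1]-cs[2]];print([np.arctan2(*v[::-1]) for v in e]); e=[cs[0]-cs[1],cs[3]-cs[2]];print([np.arctan2(*v[::-1])-np.pi/2 for v in e])
print('knobtop',pt(w,566,313,z=.092))
a=pt(w,530,300,z=.055)[:2];
C=cloud(w)
for q in((220,300),(232,302),(238,298),(403,300),(410,298),(240,310)): print(q,C[q[1],q[0]].round(4))
L=C[290:480,150:260].reshape(-1,3); L=L[(L[:,2]>.05)&(L[:,2]<.3)]; print('L minz',np.percentile(L[:,2],[0,1,5,20]),len(L))
E
python3 -c "
import cv2
j=cv2.imread('pics/w11.png')
cv2.imwrite('pics/c17.png',cv2.resize(j[85:185,490:620],(780,600),interpolation=cv2.INTER_CUBIC))"
```

```text
[ 0.56657822 -0.05413785  0.28758817]
hole [ 0.61011796 -0.19617126  0.06      ] [ 0.60980491 -0.19515003  0.06163637]
[[ 0.61928662 -0.16936062]
 [ 0.63357728 -0.20176341]
 [ 0.60146925 -0.22091102]
 [ 0.58616053 -0.18626493]] [ 0.61012342 -0.19457499] [0.03541417 0.03738391 0.03787755]
[np.float64(0.47185515767483316), np.float64(0.5377310768589033)]
[np.float64(0.4153711702775713), np.float64(0.41606400280963873)]
knobtop [ 0.51996598 -0.22677394  0.092     ]
(220, 300) [ 0.4897 -0.0469  0.1574]
(232, 302) [ 0.4913 -0.0513  0.1584]
(238, 298) [ 0.4924 -0.0528  0.1561]
(403, 300) [ 0.5163 -0.11    0.157 ]
(410, 298) [ 0.5173 -0.113   0.155 ]
(240, 310) [ 0.4862 -0.0552  0.1533]
L minz [0.1495435  0.15474961 0.16277762 0.18376201] 13136
```

View pics/c17.png

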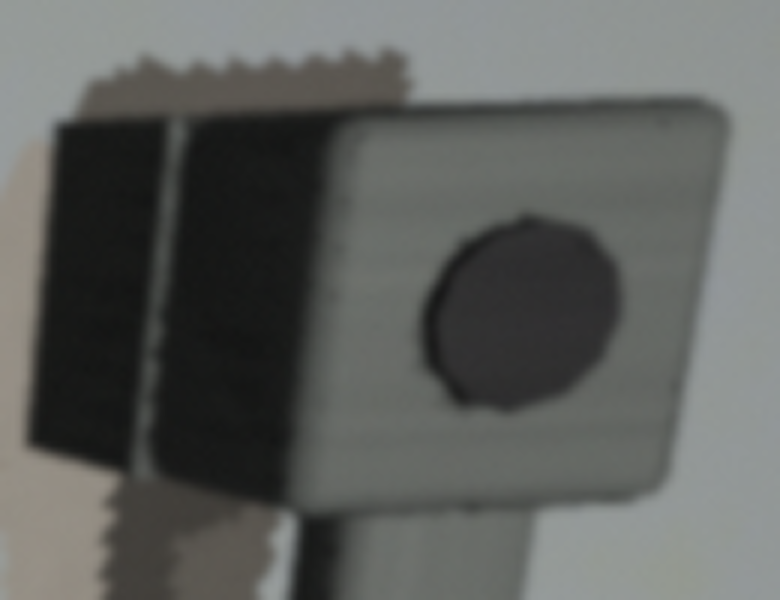

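Run:
```python
from h import *
rows([(.608,-.197,.11,.415)])
```

```text
{'x': np.float64(0.0153), 'y': np.float64(0.0373), 'z': np.float64(0.0007), 'turn': np.float64(-0.003)}
{'x': np.float64(0.0151), 'y': np.float64(0.0373), 'z': np.float64(0.0007), 'turn': np.float64(-0.003)}
{'x': np.float64(0.0151), 'y': np.float64(0.0373), 'z': np.float64(0.0007), 'turn': np.float64(-0.003)}
{'x': np.float64(0.0149), 'y': np.float64(0.0374), 'z': np.float64(0.0007), 'turn': np.float64(-0.003)}
-- at [ 0.608 -0.197  0.11 ] 0.415
```

play_rows(
  deltas=[
    {"x": 0.015, "y": 0.037, "z": 0, "turn": -0.003, "gripper": 0.3},
    {"x": 0.015, "y": 0.037, "z": 0, "turn": -0.004, "gripper": 0.3},
    {"x": 0.015, "y": 0.037, "z": 0, "turn": -0.004, "gripper": 0.3},
    {"x": 0.015, "y": 0.038, "z": 0, "turn": -0.004, "gripper": 0.3},
    {"x": 0, "y": 0, "z": 0, "turn": 0, "gripper": 0.3},
    {"x": 0, "y": 0, "z": 0, "turn": 0, "gripper": 0.3},
  ],
)

```text
time: 10.75
tcp_pos: [0.6079, -0.1965, 0.1126]
orientation: [-3.073, -0.653, -0.0]
force: [0.5, 0.5, -0.5]
gripper_width: 0.705
```

Run:
```python
from h import *
st=r.state();print(st['tcp_pos'],yaw(),st['force'],st['gripper_width'],st['time'])
snap('wrist','w12')
rows([(.608,-.197,.03,.415)])
```

```text
[ 0.60787927 -0.19654335  0.11260437] 0.41853880586350267 [ 0.47593545  0.52475443 -0.4535693 ] 0.705166508489734 10.75
{'x': np.float64(0.0001), 'y': np.float64(0.0007), 'z': np.float64(0.0413), 'turn': np.float64(0.002)}
{'x': np.float64(0.0002), 'y': np.float64(0.0006), 'z': np.float64(0.0413), 'turn': np.float64(0.002)}
-- at [ 0.608 -0.197  0.03 ] 0.415
```

View pics/w12.png

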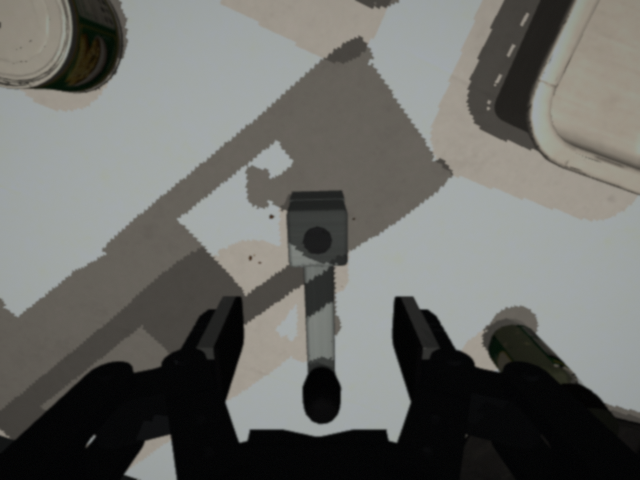

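Run:
```python
from h import *
w=load('w12'); p=r.state()['tcp_pos']
print('hole',pt(w,318,240,z=.06),pt(w,318,240))
cs=np.array([pt(w,*q,z=.06)[:2] for q in((289,208),(346,208),(348,264),(289,265))]);print(cs.mean(0),np.linalg.norm(np.diff(cs,axis=0),axis=1))
for a,b in((0,3),(1,2)): v=cs[a]-cs[b];print(np.arctan2(v[1],v[0]))
k=pt(w,322,397,z=.092);print('knob',k,np.arctan2(*(cs.mean(0)-k[:2])[::-1]))
c=cs.mean(0); g=c-p[:2];a=yaw();print('tool err',np.cos(a)*g[0]+np.sin(a)*g[1],np.sin(a)*g[0]-np.cos(a)*g[1])
```

```text
hole [ 0.60997939 -0.19607559  0.06      ] [ 0.61056841 -0.19581089  0.06190474]
[ 0.61182815 -0.19525623] [0.03457671 0.03666319 0.03752669]
0.3960003148638178
0.47593346292407
knob [ 0.52746753 -0.23548838  0.092     ] 0.44500292568123545
tool err 0.004471359200874755 0.0012902276040295366
```

play_rows(
  deltas=[
    {"x": 0.002, "y": 0.001, "z": 0.04, "turn": -0.01, "gripper": 0.3},
    {"x": 0, "y": 0, "z": 0.04, "turn": 0, "gripper": 0.3},
    {"x": 0, "y": 0, "z": 0.02, "turn": 0, "gripper": 0.3},
    {"x": 0, "y": 0, "z": 0.01, "turn": 0, "gripper": 0.3},
    {"x": 0, "y": 0, "z": 0.006, "turn": 0, "gripper": 0.3},
    {"x": 0, "y": 0, "z": 0, "turn": 0, "gripper": 0.3},
  ],
)

```text
time: 11.4
tcp_pos: [0.6099, -0.1971, -0.003]
orientation: [3.069, 0.668, 0.001]
force: [-0.1, -0.4, -0.3]
gripper_width: 0.702
```

Run:
```python
from h import *
st=r.state();print(st['tcp_pos'],yaw(),st['force'],st['gripper_width'],st['time'])
snap('side','d13');snap('wrist','w13')
i=cv2.imread('pics/d13.png')[190:260,300:380]
j=cv2.imread('pics/w13.png')[120:480,100:540]
cv2.imwrite('pics/c18.png',np.hstack([cv2.resize(i,(400,350),interpolation=cv2.INTER_CUBIC),cv2.resize(j,(400,350))]))
```

```text
[ 0.60988637 -0.19706669 -0.0029675 ] 0.42857456007428674 [-0.13359998 -0.43530353 -0.30590851] 0.7022684819663064 11.4
```

View pics/c18.png

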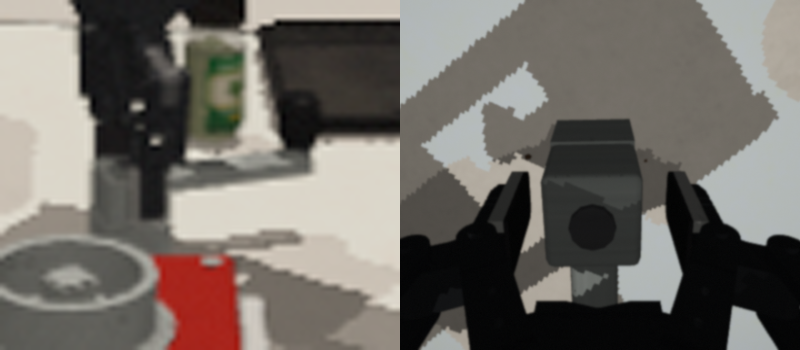

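Run:
```python
from h import *
s=load('d13')
for z in(.02,.03,.04,.05): print(z,proj(s,(.5965,-.168,z)))
w=load('w13');C=cloud(w)
L=C[150:480,150:640].reshape(-1,3)
for q in ((232,302),(238,298),(403,300),(232,310)): print(C[q[1],q[0]].round(4))
```

```text
0.02 (np.float64(328.1653120911772), np.float64(240.14883482571028), np.float64(1.4892765834099344))
0.03 (np.float64(328.21388676282714), np.float64(236.95400681445383), np.float64(1.4850843610890634))
0.04 (np.float64(328.26273645224154), np.float64(233.74109047799192), np.float64(1.4808921387681924))
0.05 (np.float64(328.31186350167485), np.float64(230.50993176278968), np.float64(1.4766999164473213))
[ 0.6077 -0.164   0.0445]
[ 0.6083 -0.1654  0.0413]
[ 0.6342 -0.2219  0.0431]
[ 0.608  -0.1651  0.0502]
```

play_rows(
  deltas=[
    {"x": 0, "y": 0, "z": 0, "turn": 0, "gripper": 1},
    {"x": 0, "y": 0, "z": 0, "turn": 0, "gripper": 1},
    {"x": 0, "y": 0, "z": 0, "turn": 0, "gripper": 1},
    {"x": 0, "y": 0, "z": 0, "turn": 0, "gripper": 1},
  ],
  squeeze=70,
)

```text
time: 11.9
tcp_pos: [0.6107, -0.1979, -0.002]
orientation: [3.069, 0.666, 0.003]
force: [-0.9, 1.8, 6.6]
gripper_width: 0.432
```

play_rows(
  deltas=[
    {"x": 0, "y": 0, "z": -0.02, "turn": 0, "gripper": 1},
    {"x": 0, "y": 0, "z": -0.05, "turn": 0, "gripper": 1},
    {"x": 0, "y": 0, "z": -0.05, "turn": 0, "gripper": 1},
    {"x": 0, "y": 0, "z": -0.05, "turn": 0, "gripper": 1},
    {"x": 0, "y": 0, "z": -0.03, "turn": 0, "gripper": 1},
    {"x": 0, "y": 0, "z": 0, "turn": 0, "gripper": 1},
  ],
)

```text
time: 12.5
tcp_pos: [0.6123, -0.199, 0.2022]
orientation: [3.063, 0.665, 0.012]
force: [1.2, -0.0, -3.7]
gripper_width: 0.435
```

Run:
```python
from h import *
st=r.state();print(st['tcp_pos'],yaw(),st['force'],st['torque'],st['gripper_width'],st['time'])
snap('side','d14');snap('wrist','w14');snap('scene','s14')
i=cv2.imread('pics/d14.png')[120:250,280:430]
j=cv2.imread('pics/w14.png')[120:480,100:540]
cv2.imwrite('pics/c19.png',np.hstack([cv2.resize(i,(400,347),interpolation=cv2.INTER_CUBIC),cv2.resize(j,(400,347))]))
i=cv2.imread('pics/s14.png')[215:285,250:300]
cv2.imwrite('pics/c20.png',cv2.resize(i,(430,600),interpolation=cv2.INTER_CUBIC))
```

```text
[ 0.61227183 -0.19903831  0.20215982] 0.427775534429383 [ 1.22449528 -0.00737535 -3.74519269] [-0.01035271 -0.018874   -0.03423213] 0.43520858262032436 12.5
```

View pics/c19.png

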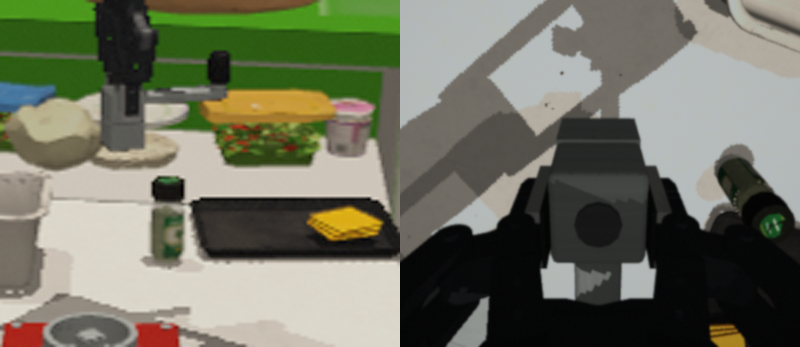

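View pics/c20.png

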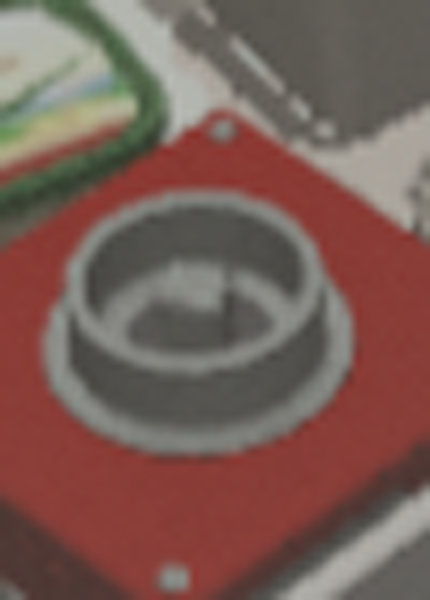

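```bash
python3 - <<'E'
from h import *
w=load('w14');st=r.state();p=st['tcp_pos'];a=yaw()
zt=p[2]+.002+.06
for q in ((317.8,352.4),):
    c=pt(w,*q,z=zt);c2=pt(w,*q);g=c-p;print(c,c2,'tool',np.cos(a)*g[0]+np.sin(a)*g[1],np.sin(a)*g[0]-np.cos(a)*g[1])
rows([(.515,.145,.225,.43)])
E
python3 -c "
import cv2
j=cv2.imread('pics/w14.png')
cv2.imwrite('pics/c21.png',cv2.resize(j[230:430,220:420],(600,600),interpolation=cv2.INTER_CUBIC))"
```

```text
[ 0.60795825 -0.19949857  0.25586263] [ 0.61182868 -0.1977033   0.26202247] tool -0.0013753468012395382 0.0020702107085135385
{'x': np.float64(0.0071), 'y': np.float64(-0.0437), 'z': np.float64(-0.0039), 'turn': np.float64(-0.0)}
{'x': np.float64(0.0071), 'y': np.float64(-0.0438), 'z': np.float64(-0.0039), 'turn': np.float64(-0.001)}
{'x': np.float64(0.0072), 'y': np.float64(-0.0437), 'z': np.float64(-0.0039), 'turn': np.float64(0.0)}
{'x': np.float64(0.0072), 'y': np.float64(-0.0438), 'z': np.float64(-0.0039), 'turn': np.float64(-0.0)}
{'x': np.float64(0.0071), 'y': np.float64(-0.0437), 'z': np.float64(-0.0039), 'turn': np.float64(-0.0)}
{'x': np.float64(0.0072), 'y': np.float64(-0.0437), 'z': np.float64(-0.0039), 'turn': np.float64(-0.001)}
{'x': np.float64(0.0072), 'y': np.float64(-0.0438), 'z': np.float64(-0.0038), 'turn': np.float64(-0.0)}
{'x': np.float64(0.0072), 'y': np.float64(-0.0437), 'z': np.float64(-0.0039), 'turn': np.float64(-0.0)}
-- at [0.515 0.145 0.225] 0.43
```

View pics/c21.png

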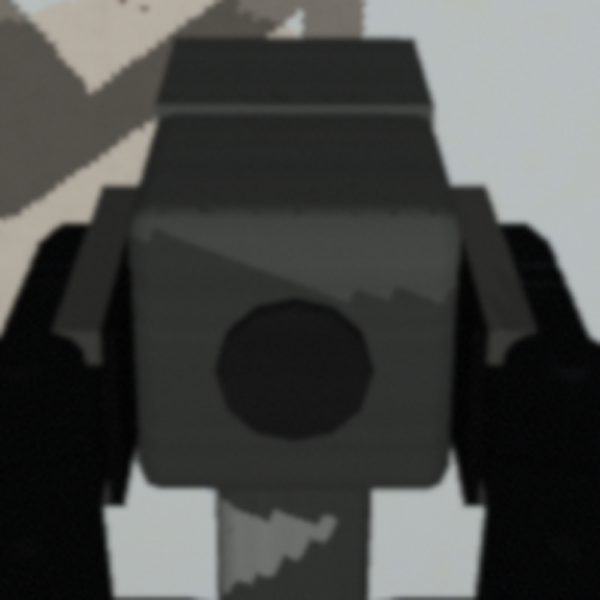

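Run:
```python
from h import *
for _ in range(3):
    st=r.state();print(st['time'],st['tcp_pos'],st['force'],st['joints'])
s=snap('wrist','w15');st=r.state();print(st['time'],st['tcp_pos'], s['cam_to_world'][:3,3], load('w14')['cam_to_world'][:3,3])
```

```text
12.65 [ 0.60835107 -0.19704438  0.19386263] [-0.13275295 -0.56546489 -4.78782881] [-4.87352499e-01  4.24994189e-01  1.30413887e+00 -5.20717283e-05
  1.41664373e+00  6.55771265e-01]
12.65 [ 0.60835107 -0.19704438  0.19386263] [-0.13275295 -0.56546489 -4.78782881] [-4.87352499e-01  4.24994189e-01  1.30413887e+00 -5.20717283e-05
  1.41664373e+00  6.55771265e-01]
12.65 [ 0.60835107 -0.19704438  0.19386263] [-0.13275295 -0.56546489 -4.78782881] [-4.87352499e-01  4.24994189e-01  1.30413887e+00 -5.20717283e-05
  1.41664373e+00  6.55771265e-01]
12.7 [ 0.60802909 -0.1968465   0.1930986 ] [ 0.68152773 -0.16444451  0.3696076 ] [ 0.68249163 -0.16492678  0.37448346]
```

Run:
```python
from h import *
w=load('w15');C=cloud(w);Q=C[305:390,272:366].reshape(-1,3);print(np.median(Q,0),Q[:,2].std())
R=w['cam_to_world'][:3,:3]
p=np.array([.60803,-.19685,.1931]);a=yaw()
i=cv2.imread('pics/w15.png');cv2.imwrite('pics/c22.png',cv2.resize(i[230:430,220:420],(600,600),interpolation=cv2.INTER_CUBIC))
M=w['cam_to_world']; d=M[:3,3]-p; print('cam in tool',np.cos(a)*d[0]+np.sin(a)*d[1],np.sin(a)*d[0]-np.cos(a)*d[1],-d[2])
for z in (.2535,.256,.259):
  cs=np.array([pt(w,*q,z=z)[:2] for q in((220+132/3,230+212/3),(220+460/3,230+212/3),(220+450/3,230+486/3),(220+138/3,230+486/3))])
  g=cs.mean(0)-p[:2]; print(z,np.linalg.norm(np.diff(cs,axis=0),axis=1),cs.mean(0),'tool',np.cos(a)*g[0]+np.sin(a)*g[1],np.sin(a)*g[0]-np.cos(a)*g[1])
rows([(.515,.145,.225,.43)])
```

```text
[ 0.61143417 -0.19636119  0.2554943 ] 0.005804426938087376
cam in tool 0.0803183826726536 0.0009949447225452955 -0.176507604449953
0.2535 [0.03649963 0.03697017 0.03780177] [ 0.60902315 -0.19739351] tool 0.0006782934260937651 0.0009064580823727589
0.256 [0.03571373 0.03617414 0.03698783] [ 0.6105843  -0.19668406] tool 0.0023930839780099008 0.0009083633546542208
0.259 [0.03477065 0.0352189  0.03601111] [ 0.61245768 -0.19583272] tool 0.004450832640309263 0.0009106496813920296
{'x': np.float64(0.0071), 'y': np.float64(-0.0437), 'z': np.float64(-0.004), 'turn': np.float64(-0.0)}
{'x': np.float64(0.0072), 'y': np.float64(-0.0437), 'z': np.float64(-0.004), 'turn': np.float64(-0.001)}
{'x': np.float64(0.0072), 'y': np.float64(-0.0437), 'z': np.float64(-0.004), 'turn': np.float64(0.0)}
{'x': np.float64(0.0071), 'y': np.float64(-0.0437), 'z': np.float64(-0.004), 'turn': np.float64(-0.0)}
{'x': np.float64(0.0072), 'y': np.float64(-0.0437), 'z': np.float64(-0.0039), 'turn': np.float64(-0.0)}
{'x': np.float64(0.0072), 'y': np.float64(-0.0437), 'z': np.float64(-0.004), 'turn': np.float64(-0.001)}
{'x': np.float64(0.0072), 'y': np.float64(-0.0437), 'z': np.float64(-0.004), 'turn': np.float64(-0.0)}
{'x': np.float64(0.0073), 'y': np.float64(-0.0437), 'z': np.float64(-0.004), 'turn': np.float64(-0.0)}
-- at [0.515 0.145 0.225] 0.43
```

View pics/c22.png

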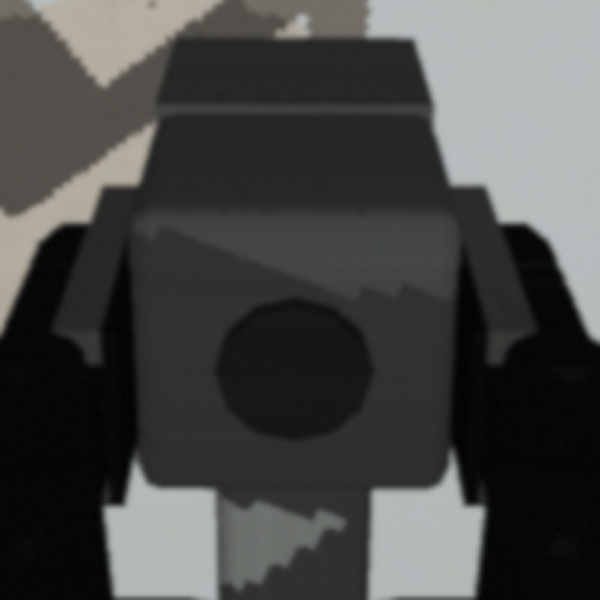

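play_rows(
  deltas=[
    {"x": 0.007, "y": -0.044, "z": -0.005, "turn": 0, "gripper": 1},
    {"x": 0.007, "y": -0.044, "z": -0.005, "turn": 0, "gripper": 1},
    {"x": 0.007, "y": -0.044, "z": -0.005, "turn": 0, "gripper": 1},
    {"x": 0.007, "y": -0.044, "z": -0.005, "turn": 0, "gripper": 1},
    {"x": 0.007, "y": -0.044, "z": -0.004, "turn": 0, "gripper": 1},
    {"x": 0.007, "y": -0.044, "z": -0.004, "turn": 0, "gripper": 1},
    {"x": 0.007, "y": -0.044, "z": -0.004, "turn": 0, "gripper": 1},
    {"x": 0.007, "y": -0.042, "z": 0, "turn": 0, "gripper": 1},
    {"x": 0, "y": 0, "z": 0, "turn": 0, "gripper": 1},
    {"x": 0, "y": 0, "z": 0, "turn": 0, "gripper": 1},
  ],
)

```text
time: 13.7
tcp_pos: [0.514, 0.1448, 0.2262]
orientation: [-3.069, -0.671, 0.007]
force: [0.4, 0.0, -4.0]
gripper_width: 0.432
```

Run:
```python
from h import *
st=r.state();print(st['tcp_pos'],yaw(),st['force'],st['torque'],st['gripper_width'],st['time'])
snap('wrist','w16')
```

```text
[0.51398417 0.14483207 0.22616439] 0.43061870359075816 [ 0.39732442  0.01746902 -4.04741651] [-0.02806903 -0.00838857 -0.01246969] 0.43222109030763123 13.7
```

View pics/w16.png

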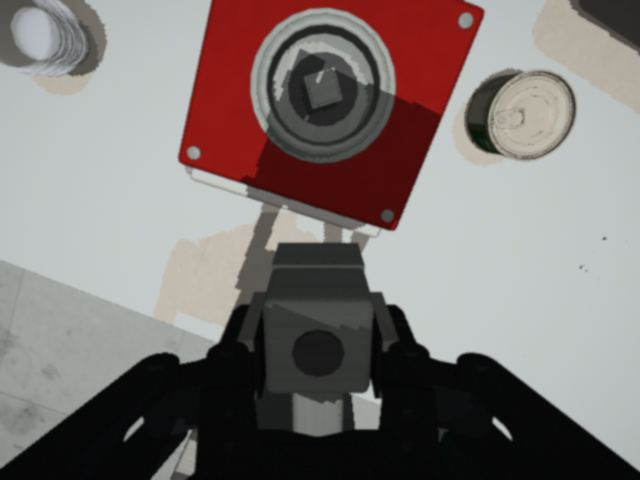

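```bash
python3 -c "
import cv2
j=cv2.imread('pics/w16.png')
c=cv2.resize(j[0:170,240:410],(680,680),interpolation=cv2.INTER_CUBIC)
cv2.imwrite('pics/c23.png',cv2.convertScaleAbs(c,alpha=1.5,beta=20)[:600])"
```

```text
(no output)
```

View pics/c23.png

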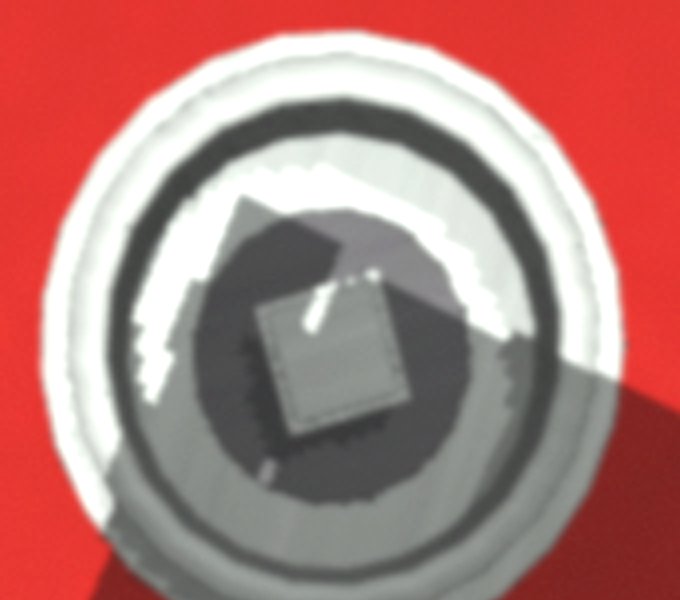

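Run:
```python
from h import *
w=load('w16')
for z in(.1655,.1645):
  cs=np.array([pt(w,240+x/4,y/4,z=z)[:2] for x,y in((256,308),(380,272),(410,395),(292,437))]);c=cs.mean(0)
  print(c,np.linalg.norm(np.roll(cs,-1,0)-cs,axis=1))
  e=np.roll(cs,-1,0)-cs; ang=np.arctan2(e[:,1],e[:,0]); print(np.mod(ang,np.pi/2))
C=cloud(w);Q=C[75:100,312:335].reshape(-1,3);print(np.median(Q,0))
# rim outer/inner ellipse fit from depth
P=C[0:180,230:420].reshape(-1,3);m=(P[:,2]>.1665)&(P[:,2]<.17);Q=P[m];print(len(Q),(Q.min(0)+Q.max(0))/2,Q.max(0)-Q.min(0))
x,y=Q[:,0],Q[:,1]; A=np.c_[2*x,2*y,np.ones(len(x))];s=np.linalg.lstsq(A,x*x+y*y,rcond=None)[0];print(s[:2])
print(w['cam_to_world'][:3,3])
# hub in this pic
cs=np.array([pt(w,*q,z=.2262+.0624)[:2] for q in((265,301),(376,300),(371,391),(268,391))]);g=cs.mean(0)-[.51398,.14483];a=.4306;print('hub tool',np.cos(a)*g[0]+np.sin(a)*g[1],np.sin(a)*g[0]-np.cos(a)*g[1])
```

```text
[0.59783001 0.17939901] [0.01811137 0.01694889 0.01795052 0.01809269]
[0.69331583 0.70227581 0.75692858 0.71260733]
[0.59787528 0.17940446] [0.01818801 0.01702061 0.01802648 0.01816925]
[0.69331583 0.70227581 0.75692858 0.71260733]
[0.59841893 0.18000639 0.16500533]
3399 [0.59791114 0.17992319 0.16822381] [0.07476498 0.07450245 0.00344389]
[0.59792827 0.18003206]
[0.58713231 0.17811287 0.40182136]
hub tool 0.002705885918053611 0.001036566162609548
```

Run:
```python
from h import *
st=r.state();print(st['tcp_pos'],yaw())
rows([(.5954,.179,.2,.715)])
```

```text
[0.51456913 0.14383515 0.22644211] 0.42882833047719326
{'x': np.float64(0.0294), 'y': np.float64(0.0005), 'z': np.float64(0.0088), 'turn': np.float64(-0.095)}
{'x': np.float64(0.0292), 'y': np.float64(0.0034), 'z': np.float64(0.0088), 'turn': np.float64(-0.096)}
{'x': np.float64(0.0287), 'y': np.float64(0.0061), 'z': np.float64(0.0088), 'turn': np.float64(-0.095)}
-- at [0.5954 0.179  0.2   ] 0.715
```

play_rows(
  deltas=[
    {"x": 0.029, "y": 0.001, "z": 0, "turn": -0.096, "gripper": 1},
    {"x": 0.029, "y": 0.003, "z": 0.01, "turn": -0.096, "gripper": 1},
    {"x": 0.029, "y": 0.006, "z": 0.01, "turn": -0.095, "gripper": 1},
    {"x": 0, "y": 0, "z": 0.01, "turn": 0, "gripper": 1},
    {"x": 0, "y": 0, "z": 0, "turn": 0, "gripper": 1},
    {"x": 0, "y": 0, "z": 0, "turn": 0, "gripper": 1},
    {"x": 0, "y": 0, "z": 0, "turn": 0, "gripper": 1},
  ],
)

```text
time: 14.45
tcp_pos: [0.5957, 0.1782, 0.199]
orientation: [2.944, 1.097, 0.0]
force: [-1.0, 0.1, -4.1]
gripper_width: 0.435
```

Run:
```python
from h import *
st=r.state();print(st['tcp_pos'],yaw(),st['force'],st['torque'],st['gripper_width'],st['time'])
snap('side','d17');snap('scene','s17')
print(r.state()['tcp_pos'])
i=cv2.imread('pics/d17.png')[170:270,270:390]
j=cv2.imread('pics/s17.png')[190:290,220:340]
cv2.imwrite('pics/c24.png',np.hstack([cv2.resize(i,(400,333),interpolation=cv2.INTER_CUBIC),cv2.resize(j,(400,333),interpolation=cv2.INTER_CUBIC)]))
rows([(.5954,.179,.18,.715)])
```

```text
[0.595736   0.17816428 0.19898138] 0.7132511002197099 [-0.99628741  0.13605466 -4.10576841] [ 0.06948688  0.00770642 -0.03365337] 0.4348128151289929 14.45
[0.59596604 0.17858754 0.19950013]
{'x': np.float64(-0.0002), 'y': np.float64(-0.0007), 'z': np.float64(0.0195), 'turn': np.float64(-0.001)}
-- at [0.5954 0.179  0.18  ] 0.715
```

View pics/c24.png

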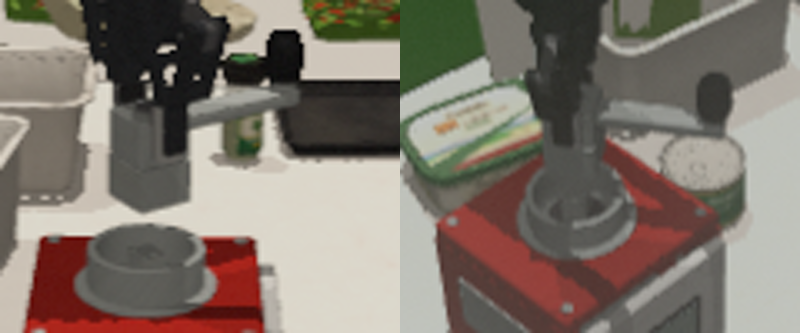

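play_rows(
  deltas=[
    {"x": 0, "y": -0.001, "z": 0.015, "turn": 0, "gripper": 1},
    {"x": 0, "y": 0, "z": 0.012, "turn": 0, "gripper": 1},
    {"x": 0, "y": 0, "z": 0.004, "turn": 0, "gripper": 1},
    {"x": 0, "y": 0, "z": 0.004, "turn": 0, "gripper": 1},
    {"x": 0, "y": 0, "z": 0.004, "turn": 0, "gripper": 1},
    {"x": 0, "y": 0, "z": 0, "turn": 0, "gripper": 1},
  ],
)

```text
time: 15.15
tcp_pos: [0.5959, 0.1797, 0.1614]
orientation: [2.942, 1.099, 0.003]
force: [-3.4, -0.6, 4.2]
gripper_width: 0.429
```

Run:
```python
from h import *
st=r.state();print(st['tcp_pos'],yaw(),st['force'],st['torque'],st['gripper_width'],st['time'])
```

```text
[0.59585383 0.17971288 0.1614476 ] 0.7149409975235774 [-3.39775278 -0.58502442  4.2271817 ] [-0.13644821  0.47039774  0.04608675] 0.42934914703112514 15.15
```

play_rows(
  deltas=[
    {"x": -0.001, "y": -0.001, "z": 0.001, "turn": 0, "gripper": 1},
    {"x": 0, "y": 0, "z": 0.002, "turn": 0, "gripper": 1},
    {"x": 0, "y": 0, "z": 0, "turn": 0, "gripper": 1},
  ],
)

```text
time: 15.45
tcp_pos: [0.5963, 0.18, 0.158]
orientation: [2.942, 1.098, 0.009]
force: [5.7, 1.0, -1.4]
gripper_width: 0.434
```

Run:
```python
from h import *
st=r.state();print(st['tcp_pos'],yaw(),st['force'],st['torque'],st['gripper_width'],st['time'])
```

```text
[0.5962703  0.18003365 0.15803195] 0.7146855762712414 [ 5.71003298  1.02644528 -1.35731419] [ 0.13530908 -1.05516109  0.04046933] 0.4336109744411222 15.45
```

play_rows(
  deltas=[
    {"x": 0.001, "y": 0.0005, "z": 0.003, "turn": 0, "gripper": 1},
    {"x": 0, "y": 0, "z": 0.003, "turn": 0, "gripper": 1},
    {"x": 0, "y": 0, "z": 0.003, "turn": 0, "gripper": 1},
    {"x": 0, "y": 0, "z": 0, "turn": 0, "gripper": 1},
  ],
)

```text
time: 15.85
tcp_pos: [0.5963, 0.1801, 0.1469]
orientation: [2.943, 1.099, 0.003]
force: [6.9, -0.2, -4.2]
gripper_width: 0.432
```

Run:
```python
from h import *
st=r.state();print(st['tcp_pos'],yaw(),st['force'],st['torque'],st['gripper_width'],st['time'])
```

```text
[0.59631072 0.1800659  0.14689534] 0.7146443040662895 [ 6.88956644 -0.23964335 -4.17477111] [ 0.02121806 -1.26016415  0.13104511] 0.43219290858968795 15.85
```

play_rows(
  deltas=[
    {"x": 0.001, "y": 0.001, "z": 0.002, "turn": 0, "gripper": 1},
    {"x": 0, "y": 0, "z": 0.003, "turn": 0, "gripper": 1},
    {"x": 0, "y": 0, "z": 0.002, "turn": 0, "gripper": 1},
    {"x": 0, "y": 0, "z": 0, "turn": 0, "gripper": 1},
  ],
)

```text
time: 16.25
tcp_pos: [0.5965, 0.1802, 0.1419]
orientation: [2.943, 1.099, 0.002]
force: [-0.5, -0.7, 7.7]
gripper_width: 0.436
```

Run:
```python
from h import *
st=r.state();print(st['tcp_pos'],yaw(),st['force'],st['torque'],st['gripper_width'],st['time'])
```

```text
[0.59647251 0.18015874 0.14192245] 0.7149223539720259 [-0.46735363 -0.74024064  7.72332655] [-0.07517262  0.05573098 -0.04939483] 0.43634788236407673 16.25
```

play_rows(
  deltas=[
    {"x": 0, "y": 0, "z": 0.002, "turn": 0, "gripper": 1},
    {"x": 0, "y": 0, "z": 0.002, "turn": 0, "gripper": 1},
    {"x": 0, "y": 0, "z": 0, "turn": 0, "gripper": 1},
  ],
)

```text
time: 16.55
tcp_pos: [0.5967, 0.1802, 0.1418]
orientation: [2.942, 1.099, 0.006]
force: [-7.2, -2.3, 26.6]
gripper_width: 0.435
```

Run:
```python
from h import *
st=r.state();print(st['tcp_pos'],yaw(),st['force'],st['torque'],st['gripper_width'],st['time'])
snap('side','d18');snap('scene','s18')
i=cv2.imread('pics/d18.png')[170:270,270:390]
j=cv2.imread('pics/s18.png')[190:290,220:340]
cv2.imwrite('pics/c25.png',np.hstack([cv2.resize(i,(400,333),interpolation=cv2.INTER_CUBIC),cv2.resize(j,(400,333),interpolation=cv2.INTER_CUBIC)]))
```

```text
[0.59666855 0.18024735 0.14183853] 0.7151144249357846 [-7.20856264 -2.26135603 26.5575294 ] [-0.19788282  1.5020314   0.02687203] 0.43500711022936606 16.55
```

View pics/c25.png

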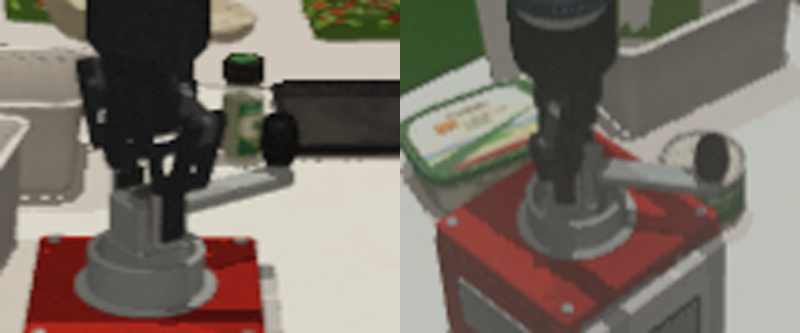

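play_rows(
  deltas=[
    {"x": 0, "y": 0, "z": -0.003, "turn": 0, "gripper": 1},
    {"x": 0, "y": 0, "z": 0, "turn": 0, "gripper": 0.3},
    {"x": 0, "y": 0, "z": 0, "turn": 0, "gripper": 0.2},
    {"x": 0, "y": 0, "z": 0, "turn": 0, "gripper": 0.2},
    {"x": 0, "y": 0, "z": 0, "turn": 0, "gripper": 0.2},
  ],
)

```text
time: 17.15
tcp_pos: [0.5958, 0.1801, 0.1385]
orientation: [-2.943, -1.099, 0.003]
force: [-0.0, -0.1, 0.5]
gripper_width: 0.802
```

play_rows(
  deltas=[
    {"x": 0, "y": 0, "z": -0.01, "turn": 0, "gripper": 0.2},
    {"x": 0, "y": 0, "z": -0.03, "turn": 0, "gripper": 0.2},
    {"x": 0, "y": 0, "z": -0.04, "turn": 0, "gripper": 0.2},
    {"x": -0.03, "y": 0, "z": -0.04, "turn": 0, "gripper": 0.2},
    {"x": -0.045, "y": 0, "z": 0, "turn": 0, "gripper": 0.2},
    {"x": -0.045, "y": 0, "z": 0, "turn": 0, "gripper": 0.2},
    {"x": 0, "y": 0, "z": 0, "turn": 0, "gripper": 0.2},
    {"x": 0, "y": 0, "z": 0, "turn": 0, "gripper": 0.2},
  ],
)

```text
time: 17.95
tcp_pos: [0.5057, 0.101, 0.2606]
orientation: [2.943, 1.097, 0.003]
force: [0.8, -0.9, 0.2]
gripper_width: 0.794
```

Run:
```python
from h import *
st=r.state();print(st['tcp_pos'],yaw(),st['force'],st['gripper_width'],st['time'])
snap('side','d19');snap('scene','s19');snap('wrist','w19')
for f in('s19','d19'):
    s=load(f);C=cloud(s).reshape(-1,3)
    m=(np.hypot(C[:,0]-.596,C[:,1]-.18)<.03)&(C[:,2]>.19);Q=C[m];print(f,len(Q),np.percentile(Q[:,2],[5,50,95]),'door',doorang(f))
i=cv2.imread('pics/d19.png')[170:330,260:420]
j=cv2.imread('pics/s19.png')[190:350,210:370]
cv2.imwrite('pics/c26.png',np.hstack([cv2.resize(i,(400,400),interpolation=cv2.INTER_CUBIC),cv2.resize(j,(400,400),interpolation=cv2.INTER_CUBIC)]))
w=cloud(load('w19'))
cs=w[(np.hypot(w[...,0]-.596,w[...,1]-.18)<.017)&(w[...,2]>.18)];print('w hub top',len(cs),np.percentile(cs[:,2],[5,50,95]))
if len(cs)>50:
    A=np.c_[cs[:,:2],np.ones(len(cs))];m=abs(cs[:,2]-np.median(cs[:,2]))<.004;print('slope',np.linalg.lstsq(A[m],cs[m,2],rcond=None)[0][:2])
```

```text
[0.50565506 0.10098934 0.26058945] 0.713360815427984 [ 0.76593043 -0.9234079   0.2455236 ] 0.7942443834029582 17.95
s19 257 [0.19173309 0.20329512 0.20844718] door (254, np.float64(3.1700570258974192), array([ 0.08035744, -0.9967661 ,  0.5139482 ,  0.17757092], dtype=float32))
d19 275 [0.19117303 0.20244156 0.20715106] door (196, np.float64(3.18745717142812), array([ 0.06300227, -0.9980134 ,  0.51218814,  0.19366492], dtype=float32))
w hub top 3409 [0.20235051 0.20381032 0.20658753]
slope [0.01074716 0.00031541]
```

View pics/c26.png

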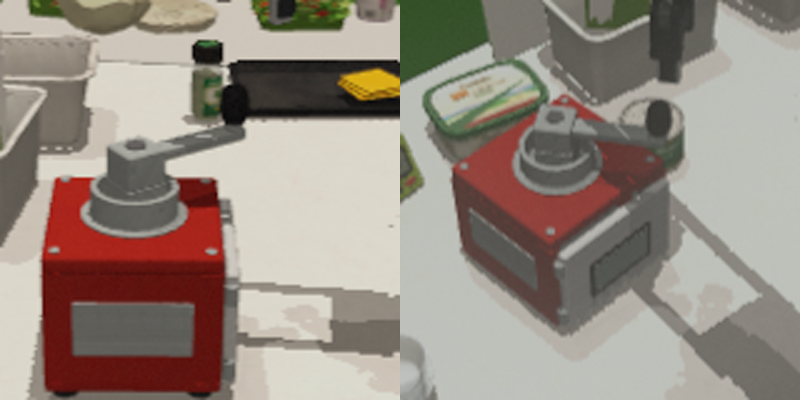

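View pics/w19.png

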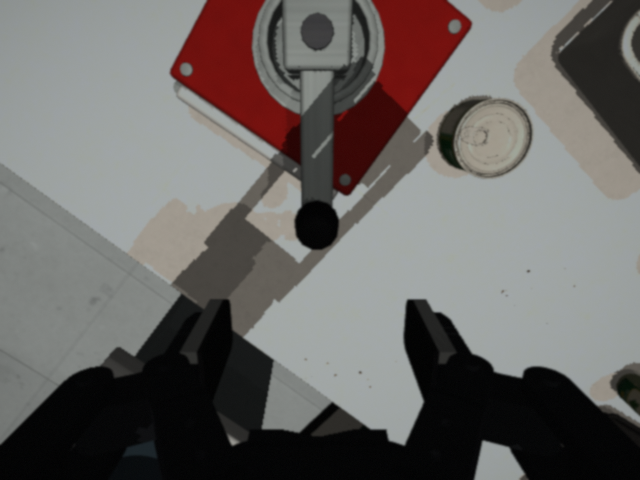

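Run:
```python
from h import *
for f in('s10','s19'):
    C=cloud(load(f)).reshape(-1,3); R=R2(-MY); L=(C[:,:2]-[.5955,.180])@R.T
    z=C[:,2]
    def fit(m,ax):
        q=L[m]; v=q[:,ax]; t=q[:,1-ax]; 
        for _ in range(5):
            p=np.polyfit(t,v,1); k=abs(v-np.polyval(p,t))<.003; t,v=t[k],v[k]
        return p.round(4),len(t)
    print(f,'door face x=a*y+b',fit((z>.03)&(z<.11)&(abs(L[:,0]+.087)<.02)&(abs(L[:,1])<.07),0),
      'side face',fit((z>.03)&(z<.13)&(abs(L[:,1]-.08)<.01)&(abs(L[:,0])<.07),1))
w=load('w19');C=cloud(w);L=(C[...,:2]-[.598,.1797])@R2(-MY).T
m=(C[...,2]>.118)&(C[...,2]<.125)&(abs(L[...,0]+.085)<.02)&(abs(L[...,1])<.08)
q=L[m];print(len(q))
for a in np.arange(-.07,.08,.02):
    k=abs(q[:,1]-a)<.01
    if k.sum()>5: print(round(a,2),k.sum(),q[k,0].min().round(4),q[k,0].max().round(4))
# mill front edge
m=(C[...,2]>.137)&(C[...,2]<.142)&(abs(L[...,1])<.075);q=L[m]
for a in np.arange(-.07,.08,.02):
    k=abs(q[:,1]-a)<.01
    if k.sum()>5: print('mill',round(a,2),q[k,0].min().round(4))
i=cv2.imread('pics/w19.png');cv2.imwrite('pics/c27.png',cv2.resize(i[50:220,150:380],(800,591),interpolation=cv2.INTER_CUBIC))
```

```text
s10 door face x=a*y+b (array([-0.0009, -0.0869]), 779) side face (array([0.0031, 0.0794]), 836)
s19 door face x=a*y+b (array([ 0.0007, -0.087 ]), 774) side face (array([0.0021, 0.0794]), 808)
2009
-0.07 34 -0.0837 -0.0769
-0.05 10 -0.0877 -0.0838
-0.03 306 -0.0879 -0.077
-0.01 333 -0.0881 -0.077
0.01 347 -0.0881 -0.0771
0.03 361 -0.0881 -0.0771
0.05 372 -0.0882 -0.0772
0.07 246 -0.088 -0.0773
mill -0.07 -0.0743
mill -0.05 -0.0661
mill -0.03 -0.0747
mill -0.01 -0.0745
mill 0.01 -0.0747
mill 0.03 -0.0747
mill 0.05 -0.0748
mill 0.07 -0.0746
```

View pics/c27.png

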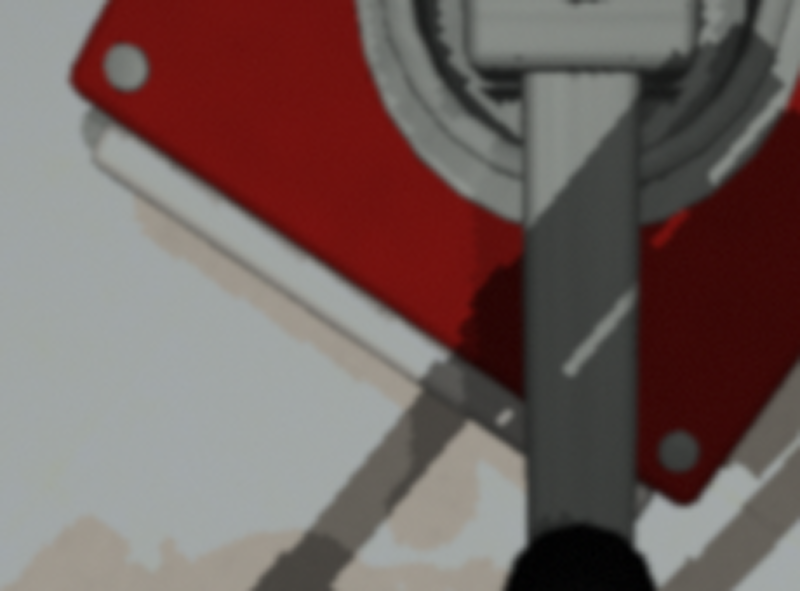

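```bash
python3 -c "
from plant import r
print(r.state()['qd'].round(3)); print(r.hand_in())"
```

```text
[ 0.005  0.013  0.002 -0.     0.001 -0.001]
the job is handed in; nothing more can be done
None
```

I pushed the door shut first, then seated the crank on the square shaft, and handed the job in at about 18 s of the 64 s allowed.

**Door:** The catch resisted at about 15 N and then let go, with the force dropping to zero. The door now lies parallel to the mill front to within about 0.002 rad. A rougher fit along the door's top edge read about 0.03–0.045 rad open, but it was noisy and I went by the face fit.

**Crank:** I read the shaft's turn off the wrist camera (about 0.71 rad) and felt the square drop on. It bottomed out and would not go further under about 30 N. After release the hub's top stands at 203.8 mm, against 204 mm when fully home. Its slope reads about 0.6°, which I take as camera noise.

**Bystanders:** The tool came nowhere near the tin, the dip cups or the salt jar. They look unmoved in the pictures, but I did not measure their positions again.

**What went wrong on the way:**
- The reported tool height was about 31 mm lower than the real fingertips. My first door push passed over the top of the door without touching it, and I corrected for the offset after that.
- The second push stalled against the catch at about 20 N, and I thought the finger linkage might be catching on something. I backed off, turned the gripper a quarter turn and pushed again.

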